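# Load the gauge-pin fixture and lock its keeper plate

## Task

Get the gauge-pin fixture ready for the measuring machine. Push the T-handle hex key fully home in the fixture's socket screw, turn the screw anticlockwise to its stop to open the keeper plate, and set the key back in its stand while you put every gauge pin from the wooden rack upright and fully home in the fixture's bores, any pin in any bore. Then seat the key fully in the screw again, turn it clockwise to its stop so that the keeper plate locks the pins in, return the key to its stand and leave the mouse, the wooden case and the calibration sphere where they are.

Things in the scene. Friction and masses are not known exactly. Their poses are not given: they have to be found in the camera images.
- fixture: Aluminium block fixed to the bench, 120 (x) x 260 (y) x 45 mm high. Origin: centre of its underside; z up. Four bores in a row along y at x -30 mm; the dark socket screw at x +40, y 0; between them a steel keeper plate lies on the deck and slides along x. Dark guide blocks at the plate's two ends (y +-118 mm) rise 17 mm above the deck.
- lip (a point): Middle of the keeper plate's lip edge, which faces the bores; axes as the block's. Lip top 13 mm and underside 8 mm above the deck. Closed, it is 8.5 mm from the bore axes, so no pin's collar passes it; fully open, 15.5 mm. It closes over the collars of pins that are fully home, and jams on a pin that is not.
- bore0 (a point): Centre of the mouth of bore 0, at deck height (45 mm above the bench). Axes as the block's. Bore 9.5 mm diameter, 40 mm deep; bores are 50 mm apart along the block's y, bore0 at the -y end.
- bore1 (a point): Centre of the mouth of bore 1, at deck height (45 mm above the bench). Axes as the block's. Bore 9.5 mm diameter, 40 mm deep; bores are 50 mm apart along the block's y, bore0 at the -y end.
- bore2 (a point): Centre of the mouth of bore 2, at deck height (45 mm above the bench). Axes as the block's. Bore 9.5 mm diameter, 40 mm deep; bores are 50 mm apart along the block's y, bore0 at the -y end.
- bore3 (a point): Centre of the mouth of bore 3, at deck height (45 mm above the bench). Axes as the block's. Bore 9.5 mm diameter, 40 mm deep; bores are 50 mm apart along the block's y, bore0 at the -y end.
- cam_screw (a joint): Angle (rad) of the socket screw about the vertical: 0 = keeper closed (stop), 1.3 = keeper fully open (stop). Grows anticlockwise seen from above. It drives the keeper plate 5.4 mm per rad, stays where it is left, and takes about 0.1 N m to turn.
- socket (a point): Centre of the mouth of the screw's hexagonal socket, 80 mm above the bench; the screw head is 28 mm across and stands 22 mm above the keeper plate. Frame turns with the screw, z up. Socket 15 mm across flats, 18 mm deep, flat floor; its x axis points square to a flat (flats repeat every 60 degrees).
- hex_key: T-handle hex key, 160 g, shaft down in its stand. Origin: centre of its tip, z up to the handle. Hex shaft 14 mm across flats, x axis square to a flat; last 6 mm a round taper to 10 mm diameter. Shoulder collar 26 mm diameter, 60 to 66 mm above the tip; neck 14 mm to 74 mm; blue handle bar 14 (x) x 80 (y) mm, 74 to 96 mm above the tip: grip it across its 14 mm, at the middle.
- key_tip (a point): Centre of the tip face of the hex key's shaft (the key's origin). Seated, it touches the socket floor 18 mm below the mouth. Key x lines up with socket x at any multiple of 60 degrees, with about 8 degrees of play either way. A key left standing in the screw is in the gripper's way at the bores.
- key_stand: Grey plastic block, loose, 0.9 kg, 85 x 85 x 64 mm high, with a round upright hole, 18 mm diameter, through its middle. Origin: centre of its underside. The key hangs in it by its shoulder: shoulder on the block's top, tip 4 mm above the bench.
- pin_rack: Wooden block fixed to the bench, 130 x 130 x 42 mm high, with four 10 mm holes at x, y = +-30 mm, in which the gauge pins stand. Origin: centre of its underside.
- pin0: Steel gauge pin, 50 g, 84 mm long, hanging upright by its collar in the rack; may be absent (2 to 4 pins are there). Origin at the centre of its lower tip, z up along the pin. Shaft 8 mm diameter and 34 mm long with a 3 mm tapered tip; collar 24 mm diameter from 34 to 40 mm above the tip; round grip 14 mm diameter from 40 to 84 mm. Fully home: collar on the deck, tip 34 mm below the bore mouth.
- pin1: Steel gauge pin, 50 g, 84 mm long, hanging upright by its collar in the rack; may be absent (2 to 4 pins are there). Origin at the centre of its lower tip, z up along the pin. Shaft 8 mm diameter and 34 mm long with a 3 mm tapered tip; collar 24 mm diameter from 34 to 40 mm above the tip; round grip 14 mm diameter from 40 to 84 mm. Fully home: collar on the deck, tip 34 mm below the bore mouth.
- pin2: Steel gauge pin, 50 g, 84 mm long, hanging upright by its collar in the rack; may be absent (2 to 4 pins are there). Origin at the centre of its lower tip, z up along the pin. Shaft 8 mm diameter and 34 mm long with a 3 mm tapered tip; collar 24 mm diameter from 34 to 40 mm above the tip; round grip 14 mm diameter from 40 to 84 mm. Fully home: collar on the deck, tip 34 mm below the bore mouth.
- pin3: Steel gauge pin, 50 g, 84 mm long, hanging upright by its collar in the rack; may be absent (2 to 4 pins are there). Origin at the centre of its lower tip, z up along the pin. Shaft 8 mm diameter and 34 mm long with a 3 mm tapered tip; collar 24 mm diameter from 34 to 40 mm above the tip; round grip 14 mm diameter from 40 to 84 mm. Fully home: collar on the deck, tip 34 mm below the bore mouth.
- mouse: Black computer mouse, 62 mm across, 34 mm high. Bystander. Origin under its centre.
- gauge_case: Closed wooden gauge-block case, 60 x 90 x 22 mm. Bystander. Origin under its centre.
- cal_sphere: White calibration sphere (32 mm) on a steel stem and 60 mm square foot, 89 mm high. Bystander. Origin under its foot.
Not all that is in view belongs to the job. Leave any blue, green or orange look-alike of the pin2 alone.

How it is judged:
On the way, in this order (a step that is already met when the one before it is completed fails the run):
1. the hex key is fully seated in the closed screw (z of key_tip in the frame of socket below -0.0145 m and horizontal distance between key_tip and socket below 0.003 m and angle between the z axis of hex_key and the z axis of socket, either way round below 0.1 rad and value of joint cam_screw below 0.4 rad), for 0.2 s.
2. with the key still seated, the screw has been turned anticlockwise to open the keeper (1.1 rad or more) (z of key_tip in the frame of socket below -0.012 m and horizontal distance between key_tip and socket below 0.003 m and angle between the z axis of hex_key and the z axis of socket, either way round below 0.15 rad and value of joint cam_screw above 1.1 rad), for 0.2 s.
3. every pin is upright and fully home in a bore, the keeper still open, and the key stands in its stand (((z of pin0 in the frame of bore0 below -0.0315 m and horizontal distance between pin0 and bore0 below 0.003 m and angle between pin0's own z axis and vertical below 0.06 rad) or (z of pin0 in the frame of bore1 below -0.0315 m and horizontal distance between pin0 and bore1 below 0.003 m and angle between pin0's own z axis and vertical below 0.06 rad) or (z of pin0 in the frame of bore2 below -0.0315 m and horizontal distance between pin0 and bore2 below 0.003 m and angle between pin0's own z axis and vertical below 0.06 rad) or (z of pin0 in the frame of bore3 below -0.0315 m and horizontal distance between pin0 and bore3 below 0.003 m and angle between pin0's own z axis and vertical below 0.06 rad)) and ((z of pin1 in the frame of bore0 below -0.0315 m and horizontal distance between pin1 and bore0 below 0.003 m and angle between pin1's own z axis and vertical below 0.06 rad) or (z of pin1 in the frame of bore1 below -0.0315 m and horizontal distance between pin1 and bore1 below 0.003 m and angle between pin1's own z axis and vertical below 0.06 rad) or (z of pin1 in the frame of bore2 below -0.0315 m and horizontal distance between pin1 and bore2 below 0.003 m and angle between pin1's own z axis and vertical below 0.06 rad) or (z of pin1 in the frame of bore3 below -0.0315 m and horizontal distance between pin1 and bore3 below 0.003 m and angle between pin1's own z axis and vertical below 0.06 rad)) and ((z of pin2 in the frame of bore0 below -0.0315 m and horizontal distance between pin2 and bore0 below 0.003 m and angle between pin2's own z axis and vertical below 0.06 rad) or (z of pin2 in the frame of bore1 below -0.0315 m and horizontal distance between pin2 and bore1 below 0.003 m and angle between pin2's own z axis and vertical below 0.06 rad) or (z of pin2 in the frame of bore2 below -0.0315 m and horizontal distance between pin2 and bore2 below 0.003 m and angle between pin2's own z axis and vertical below 0.06 rad) or (z of pin2 in the frame of bore3 below -0.0315 m and horizontal distance between pin2 and bore3 below 0.003 m and angle between pin2's own z axis and vertical below 0.06 rad)) and ((z of pin3 in the frame of bore0 below -0.0315 m and horizontal distance between pin3 and bore0 below 0.003 m and angle between pin3's own z axis and vertical below 0.06 rad) or (z of pin3 in the frame of bore1 below -0.0315 m and horizontal distance between pin3 and bore1 below 0.003 m and angle between pin3's own z axis and vertical below 0.06 rad) or (z of pin3 in the frame of bore2 below -0.0315 m and horizontal distance between pin3 and bore2 below 0.003 m and angle between pin3's own z axis and vertical below 0.06 rad) or (z of pin3 in the frame of bore3 below -0.0315 m and horizontal distance between pin3 and bore3 below 0.003 m and angle between pin3's own z axis and vertical below 0.06 rad)) and z of hex_key in the frame of key_stand below 0.008 m and horizontal distance between hex_key and key_stand below 0.006 m and angle between hex_key's own z axis and vertical below 0.08 rad and value of joint cam_screw above 1 rad), for 0.2 s.
4. the key is fully seated again in the still open screw (z of key_tip in the frame of socket below -0.0145 m and horizontal distance between key_tip and socket below 0.003 m and angle between the z axis of hex_key and the z axis of socket, either way round below 0.1 rad and value of joint cam_screw above 0.9 rad), for 0.2 s.
5. with the key still seated, the screw has been turned clockwise to close the keeper (0.2 rad or less) (z of key_tip in the frame of socket below -0.012 m and horizontal distance between key_tip and socket below 0.003 m and angle between the z axis of hex_key and the z axis of socket, either way round below 0.15 rad and value of joint cam_screw below 0.2 rad), for 0.2 s.
At the end, for the whole second after the job is handed in: Every pin present is upright (within 0.06 rad) in a bore, within 3 mm of its centre and within 2.5 mm of fully home; the screw is at 0.2 rad or less (keeper closed); the hex key stands upright (within 0.08 rad) in its stand, down to within 4 mm of its shoulder's seat; all at rest (((z of pin0 in the frame of bore0 below -0.0315 m and horizontal distance between pin0 and bore0 below 0.003 m and angle between pin0's own z axis and vertical below 0.06 rad) or (z of pin0 in the frame of bore1 below -0.0315 m and horizontal distance between pin0 and bore1 below 0.003 m and angle between pin0's own z axis and vertical below 0.06 rad) or (z of pin0 in the frame of bore2 below -0.0315 m and horizontal distance between pin0 and bore2 below 0.003 m and angle between pin0's own z axis and vertical below 0.06 rad) or (z of pin0 in the frame of bore3 below -0.0315 m and horizontal distance between pin0 and bore3 below 0.003 m and angle between pin0's own z axis and vertical below 0.06 rad)) and ((z of pin1 in the frame of bore0 below -0.0315 m and horizontal distance between pin1 and bore0 below 0.003 m and angle between pin1's own z axis and vertical below 0.06 rad) or (z of pin1 in the frame of bore1 below -0.0315 m and horizontal distance between pin1 and bore1 below 0.003 m and angle between pin1's own z axis and vertical below 0.06 rad) or (z of pin1 in the frame of bore2 below -0.0315 m and horizontal distance between pin1 and bore2 below 0.003 m and angle between pin1's own z axis and vertical below 0.06 rad) or (z of pin1 in the frame of bore3 below -0.0315 m and horizontal distance between pin1 and bore3 below 0.003 m and angle between pin1's own z axis and vertical below 0.06 rad)) and ((z of pin2 in the frame of bore0 below -0.0315 m and horizontal distance between pin2 and bore0 below 0.003 m and angle between pin2's own z axis and vertical below 0.06 rad) or (z of pin2 in the frame of bore1 below -0.0315 m and horizontal distance between pin2 and bore1 below 0.003 m and angle between pin2's own z axis and vertical below 0.06 rad) or (z of pin2 in the frame of bore2 below -0.0315 m and horizontal distance between pin2 and bore2 below 0.003 m and angle between pin2's own z axis and vertical below 0.06 rad) or (z of pin2 in the frame of bore3 below -0.0315 m and horizontal distance between pin2 and bore3 below 0.003 m and angle between pin2's own z axis and vertical below 0.06 rad)) and ((z of pin3 in the frame of bore0 below -0.0315 m and horizontal distance between pin3 and bore0 below 0.003 m and angle between pin3's own z axis and vertical below 0.06 rad) or (z of pin3 in the frame of bore1 below -0.0315 m and horizontal distance between pin3 and bore1 below 0.003 m and angle between pin3's own z axis and vertical below 0.06 rad) or (z of pin3 in the frame of bore2 below -0.0315 m and horizontal distance between pin3 and bore2 below 0.003 m and angle between pin3's own z axis and vertical below 0.06 rad) or (z of pin3 in the frame of bore3 below -0.0315 m and horizontal distance between pin3 and bore3 below 0.003 m and angle between pin3's own z axis and vertical below 0.06 rad)) and z of hex_key in the frame of key_stand below 0.008 m and horizontal distance between hex_key and key_stand below 0.006 m and angle between hex_key's own z axis and vertical below 0.08 rad and value of joint cam_screw below 0.2 rad and linear speed of each of hex_key, pin0, pin1, pin2, pin3 below 0.02 m/s); the robot touches nothing.
It fails at once if the computer mouse is moved more than 25 mm (distance of mouse from where it was at the start of the episode above 0.025 m).
It fails at once if the wooden case is moved more than 25 mm (distance of gauge_case from where it was at the start of the episode above 0.025 m).
It fails at once if the calibration sphere is moved more than 25 mm (distance of cal_sphere from where it was at the start of the episode above 0.025 m).
Of pin0, pin1, pin2, pin3 only 2 to 4 are there at a start; the rules pass over those that are not, and their reading is None.
At some moment in a run one of key_stand may be knocked a few centimetres aside while the robot is not near it.
Once in a run the grip may slacken for a moment while it holds something.
It also fails if it takes over 210 s, if anything falls off the work surface, if the arm or the gripper's body presses on something with over 40 N, if the wrist force passes 120 N, or if a joint passes its speed limit or range.

## Robot

A 7-joint arm with a two-finger parallel gripper is mounted at the origin on the work surface. World frame = base frame: x ahead of the robot, y to its left, z up, the work surface at z = 0. Lengths are in m, angles in rad, forces in N, time in s.
With the tool pointing down it reaches from about 0.4 to 0.925 m from the base axis. Payload 4.1 kg.
Tool frame: the origin (TCP) lies at the very end of the fingers, on their centre line; the grasp point (between the pads) lies 19 mm behind it (arm.grip_point_offset is the distance from the TCP to the grasp point, in m); z points along the fingers, y is the direction in which the jaws open and shut (so a half turn about z gives the same grasp; the last joint's range is limited). The gripper opens to 85 mm and grips with 20 to 120 N. Pads are 22 mm wide; open, the fingers measure 114 mm over their backs; the gripper's body (76 mm by 85 mm) begins 54 mm behind the grasp point. The pads swing forward as they close: fully open they stand 13 mm farther back than shut.
Start: joints at [1.044, 0.398, 0.045, 1.537, -0.019, 1.207, -0.051], TCP at [0.27, -0.591, 0.193] pointing down, gripper open.
Joint ranges: [-2.82, 2.82], [-0.49, 2.23], [-1.37, 1.46], [0, 2.46], [-1.36, 4.5], [0.23, 2], [-2.94, 2.94]. Speed limits (rad/s): [2.57, 2.57, 3.14, 3.14, 3.14, 3.14, 3.14].

## Interface

Orientations are given as a unit quaternion [x, y, z, w].
In Python, from workcell import arm gives the robot as it stands.
- The arm moves only by the tool arm_command, never from a script. Its argument "series" is text: rows parted by semicolons, each of 5 numbers parted by spaces: the closure, from 0 (fully open) to 1 (shut), then the shift along the tool's x, y, z in mm, then the turn about the tool's z in degrees. In form: jaw dx dy dz spin; .... A call has 1 to 8 rows; each row is the pose to reach, as a shift and turn from the pose commanded when the call began, along the tool's axes at that moment; what a row does not reach only later rows make up. A row lasts 1/12 s, in which the tool goes at most 41.7 mm and 7.16 degrees, less where a joint would pass 70% of its speed; a pose out of reach is approached as far as the arm can. A call with a gripper value outside its range is refused whole. The fingers move at their own pace and stop on an object; the grip force is fixed at half the most. Time passes only in rows, so rows that repeat a pose let the fingers close. It gives the time, the measured TCP pose, the force and the opening at its end, in the units of the state.
- arm.state(): the state, without advancing time (a new reading comes with each control period).
- arm.get_image(name): name is "scene" or "side" or "wrist"; returns a dict with "color" (384x512x3 uint8, red, green, blue), "K" (3x3 intrinsics, pixels), "k1" (the pictures are not rectified: a ray, as slopes to the right and down, at radius r is drawn at 1 + k1 r^2 times it, then the intrinsics apply), "cam_to_world" (4x4, takes a point from camera to world coordinates). Camera axes: x right, y up, looking along -z (the intrinsics and any distortion apply to the point x, -y, -z); pixel columns grow to the right and rows downward; lengths in m; the calibration is good to about 2 mm. A picture is of the moment at which its call begins. There is no depth.
- arm.hand_in(): hands the job in, once; it reports no verdict.
Trained networks look in the newest picture that a camera, given by its name, has taken for a name from the list of things; names that differ only in an ending like _2 or _b are one class to them, and where a whole thing is asked for, a point or a joint stands for the part that bears it (a point fixed in the world has none). Each returns a list of dicts, best first, with "conf" (0 to 1); they miss things now and then, are a little off and sometimes report something else, mostly with a low value. They report only what shows in the picture. A call takes as long as a camera call. They do not tell look-alikes from the thing itself.
- arm.boxes_of(label, camera): "extent" ([left, top, right, bottom] in pixels, round what is visible of it).
The state is a dict: "t": time; "joints": joint angles; "qd": joint speeds; "joint_efforts": joint torques, N m; "ee_pos": TCP position; "tool_rot": TCP orientation; "ft_force": force on the tool from outside, world axes, zero at the start; "torque": the same for the moment, N m; "finger_gap": finger opening in m.
Only numpy, scipy, OpenCV 4.12 (cv2) and the standard library are available. Lean on these libraries where they do the work, as an engineer would, in place of code of your own. Each camera call takes 0.05 s, during which the arm holds its last target. There are 200 camera calls.

## Working session

There is one attempt and no reset: what is moved stays moved. The work goes in short steps, Python scripts to look and compute and a tool call to move; the robot and the scene stay as the last step left them, time stands still between calls to the robot, and variables do not carry over. Pictures are saved under pics/ and viewed, about 12 in all and at most 16, crops included, and the job is handed in when it is done.

Besides the shell and the picture viewer there is one more tool, called after ">>>" by a JSON object that holds its "method" and its "body". arm_command: Moves the arm, as the interface text tells. Its arguments: {"type":"object","properties":{"series":{"type":"string"}},"required":["series"]}

```bash
mkdir -p pics; cat > h.py <<'E'
import numpy as np, cv2
from workcell import arm
def pix2ray(im,u,v):
    K=im['K'];k1=im['k1'];d=np.array([(u-K[0][2])/K[0][0],(v-K[1][2])/K[1][1]]);s=d.copy()
    for _ in range(30): s=d/(1+k1*(s@s))
    T=np.array(im['cam_to_world']);r=T[:3,:3]@np.array([s[0],-s[1],-1.]);return T[:3,3],r
def atz(im,u,v,z):
    o,r=pix2ray(im,u,v);return o+r*(z-o[2])/r[2]
def proj(im,p):
    T=np.array(im['cam_to_world']);c=T[:3,:3].T@(np.array(p)-T[:3,3]);s=np.array([c[0],-c[1]])/-c[2]
    s=s*(1+im['k1']*(s@s));K=im['K'];return np.array([K[0][0]*s[0]+K[0][2],K[1][1]*s[1]+K[1][2]])
def save(im,n,crop=None,scale=1):
    c=im['color'][:,:,::-1]
    if crop: c=c[crop[1]:crop[3],crop[0]:crop[2]]
    cv2.imwrite('pics/'+n,cv2.resize(c,None,fx=scale,fy=scale,interpolation=cv2.INTER_CUBIC))
E
python3 - <<'E'
from h import *
np.set_printoptions(precision=4,suppress=True)
ims=[]
for n in('scene','side','wrist'):
    im=arm.get_image(n); ims.append(im['color'][:,:,::-1]); print(n,im['K'],im['k1'],im['cam_to_world'])
    for l in('fixture','hex_key','key_stand','pin_rack','pin0','cam_screw','mouse','gauge_case','cal_sphere'):
        print(l,[(round(b['conf'],2),np.round(b['extent'])) for b in arm.boxes_of(l,n)][:6])
cv2.imwrite('pics/a_scene.png',cv2.resize(ims[0],(800,600)))
cv2.imwrite('pics/a_side.png',cv2.resize(ims[1],(800,600)))
print(arm.state())
E
```

```text
scene [[432.0009   0.     257.4977]
 [  0.     432.0009 197.2502]
 [  0.       0.       1.    ]] 0.041583768134482654 [[ 0.1664 -0.7844  0.5976  1.1184]
 [ 0.9861  0.1334 -0.0995 -0.1208]
 [-0.0016  0.6058  0.7956  0.872 ]
 [ 0.      0.      0.      1.    ]]
fixture [(0.88, array([210., 187., 334., 278.]))]
hex_key [(0.79, array([378., 153., 396., 175.]))]
key_stand [(0.84, array([358., 160., 410., 201.])), (0.42, array([118., 190., 186., 254.]))]
pin_rack [(0.83, array([118., 191., 187., 253.]))]
pin0 [(0.69, array([ 76., 242.,  98., 263.])), (0.62, array([ 89., 216., 101., 241.])), (0.56, array([ 84., 202.,  95., 217.])), (0.52, array([156., 188., 163., 204.])), (0.25, array([278., 225., 289., 242.]))]
cam_screw [(0.49, array([277., 224., 289., 244.])), (0.26, array([119., 189., 185., 255.]))]
mouse [(0.86, array([403., 241., 431., 270.]))]
gauge_case [(0.84, array([226., 158., 262., 180.])), (0.38, array([156., 187., 165., 206.]))]
cal_sphere [(0.96, array([114., 271., 149., 313.])), (0.16, array([376., 151., 398., 177.]))]
side [[403.9738   0.     257.0735]
 [  0.     403.9738 19
[... 1149 characters left out ...]
.3931  0.1334 -0.5572]
 [ 0.0001 -0.3213  0.947   0.3742]
 [ 0.      0.      0.      1.    ]]
fixture []
hex_key []
key_stand []
pin_rack []
pin0 []
cam_screw []
mouse []
gauge_case []
cal_sphere []
{'t': 1.5, 'joints': array([ 1.044 ,  0.3984,  0.0451,  1.5366, -0.0187,  1.2069, -0.0507]), 'qd': array([ 0.0002,  0.0001, -0.0003, -0.0014,  0.0017, -0.0005, -0.0012]), 'joint_efforts': array([ -0.    , -47.5011,   1.363 , -25.4516,   0.0116,   0.0011,
        -0.    ]), 'ee_pos': array([ 0.2697, -0.5915,  0.193 ]), 'tool_rot': array([0.9772, 0.2123, 0.    , 0.0001]), 'ft_force': array([-0.7701,  0.1452,  0.3888]), 'torque': array([ 0.0553, -0.0275,  0.017 ]), 'finger_gap': 0.08565051234159742}
```

View pics/a_scene.png

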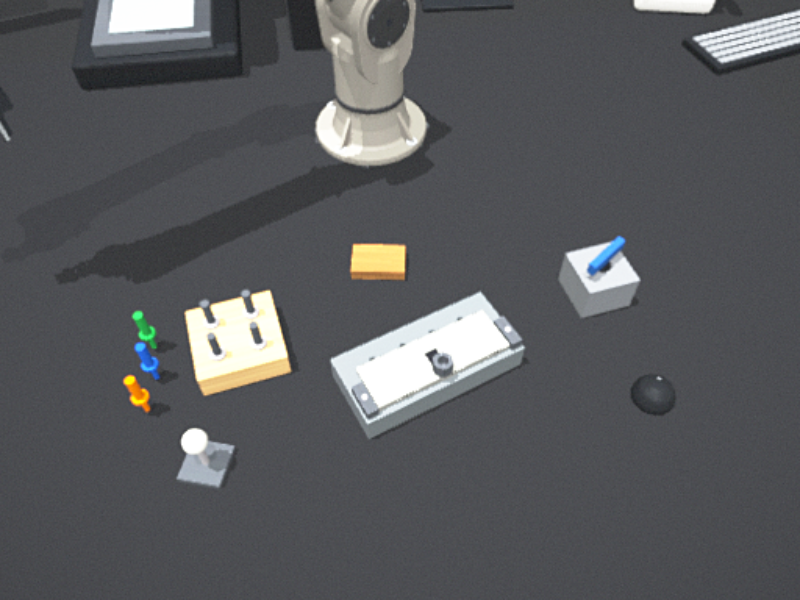

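View pics/a_side.png

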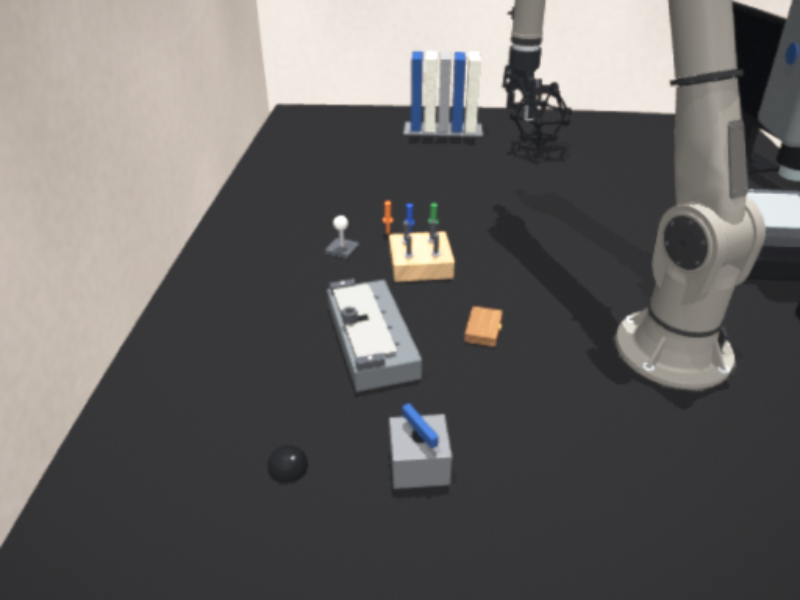

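```bash
python3 - <<'E'
from h import *
np.set_printoptions(precision=4,suppress=True)
s=arm.get_image('scene');d=arm.get_image('side')
def S(u,v,z):return atz(s,u*.64,v*.64,z)
def D(u,v,z):return atz(d,u*.64,v*.64,z)
print('bar ends',S(592,271,.1),S(622,241,.1),'| side',D(434,443,.1),D(406,406,.1))
print('stand top corners',[S(*p,.064)[:2] for p in((561,269),(605,289),(638,276),(600,243))])
print('fixture top',[S(*p,.045)[:2] for p in((333,352),(481,297),(523,345),(370,418))])
print('screw',S(443,359,.08),D(350,312,.08))
print('rack top',[S(*p,.042)[:2] for p in((186,312),(270,292),(289,345),(202,374))])
print('pins',[S(*p,.086)[:2] for p in((205,303),(246,293),(213,338),(255,325))],'side',[D(*p,.086)[:2] for p in((408,237),(435,237))])
for n,p in dict(mouse=(653,392),case=(378,261),sph=(205,465),g=(140,330),b=(148,360),o=(138,395)).items(): print(n,S(*p,.02)[:2])
big=cv2.resize(s['color'][90:290,60:430,::-1],None,fx=2.1,fy=2.1,interpolation=cv2.INTER_CUBIC);cv2.imwrite('pics/b.png',big)
E
```

```text
bar ends [0.5171 0.2668 0.1   ] [0.4667 0.3324 0.1   ] | side [0.4609 0.3448 0.1   ] [0.5039 0.2747 0.1   ]
stand top corners [array([0.477 , 0.2386]), array([0.5271, 0.2923]), array([0.5109, 0.3513]), array([0.4345, 0.3173])]
fixture top [array([ 0.5598, -0.131 ]), array([0.4961, 0.1072]), array([0.5944, 0.1469]), array([ 0.6761, -0.0924])]
screw [0.6208 0.0194 0.08  ] [0.6201 0.022  0.08  ]
rack top [array([ 0.4466, -0.3452]), array([ 0.4285, -0.2167]), array([ 0.5344, -0.194 ]), array([ 0.5638, -0.3199])]
pins [array([ 0.47  , -0.3064]), array([ 0.4611, -0.2468]), array([ 0.5353, -0.2948]), array([ 0.5225, -0.2358])] side [array([ 0.5255, -0.2438]), array([ 0.4669, -0.2469])]
mouse [0.6885 0.3164]
case [ 0.3736 -0.0378]
sph [ 0.6949 -0.3193]
g [ 0.4523 -0.4195]
b [ 0.5106 -0.4043]
o [ 0.5693 -0.4147]
```

View pics/b.png

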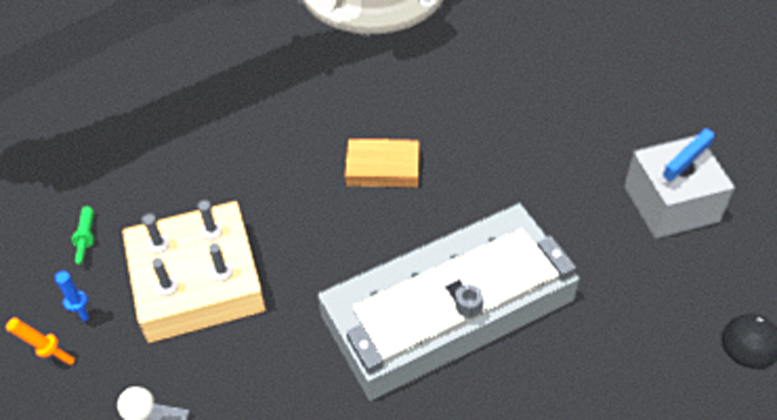

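```bash
cat >> h.py <<'E'
def tang(st):
    from scipy.spatial.transform import Rotation as R
    m=R.from_quat(st['tool_rot']).as_matrix();return np.degrees(np.arctan2(m[1,0],m[0,0]))
def plan(*wps):
    st=arm.state();p=np.array(st['ee_pos']);a=tang(st);print('at',np.round(p,4),'ang',round(a,1),'F',np.round(st['ft_force'],1),'gap',round(st['finger_gap'],4),'t',round(st['t'],1))
    for x,y,z,b in wps:
        d=(np.array([x,y,z])-p)*1e3;r=np.radians(a);s=(a-b+180)%360-180
        print('  dx %.1f dy %.1f dz %.1f spin %.1f'%(d[0]*np.cos(r)+d[1]*np.sin(r),d[0]*np.sin(r)-d[1]*np.cos(r),-d[2],s))
        p=np.array([x,y,z]);a=b
E
python3 -c "
from h import *
plan((.45,-.25,.26,65),(.487,.2,.26,110),(.487,.304,.2,124))"
```

```text
at [ 0.2697 -0.5914  0.1929] ang 24.5 F [-1.1  0.2 -0.5] gap 0.085 t 1.6
  dx 305.7 dy -235.8 dz -67.1 spin -40.5
  dx 423.5 dy -156.6 dz -0.0 spin -45.0
  dx 97.7 dy 35.6 dz 60.0 spin -14.0
```

>>> {"method": "arm_command", "body": {"series": "0 30 -23 -30 -5;0 60 -46 -60 -10;0 90 -70 -67 -15;0 120 -93 -67 -20;0 150 -116 -67 -25;0 180 -140 -67 -30;0 210 -162 -67 -35;0 240 -185 -67 -40"}}

```text
t: 2.27
ee_pos: [0.412, -0.3218, 0.2603]
tool_rot: [0.844, 0.536, 0.0, 0.001]
ft_force: [0.8, -1.2, -0.9]
finger_gap: 0.0855
```

```bash
python3 -c "
from h import *
plan((.487,0,.26,90),(.487,.2,.26,110),(.487,.304,.2,124))"
```

```text
at [ 0.412  -0.3218  0.2603] ang 64.8 F [ 0.8 -1.2 -0.9] gap 0.0855 t 2.3
  dx 323.1 dy -69.3 dz 0.3 spin -25.2
  dx 200.0 dy -0.0 dz -0.0 spin -20.0
  dx 97.7 dy 35.6 dz 60.0 spin -14.0
```

>>> {"method": "arm_command", "body": {"series": "0 40 -9 0 -3;0 80 -17 0 -6;0 120 -26 0 -9;0 160 -35 0 -13;0 200 -43 0 -16;0 240 -52 0 -19;0 280 -61 0 -22;0 320 -69 0 -25"}}

```text
t: 2.93
ee_pos: [0.4867, -0.0031, 0.2604]
tool_rot: [0.709, 0.705, 0.0, 0.001]
ft_force: [0.3, -0.7, -0.6]
finger_gap: 0.0854
```

>>> {"method": "arm_command", "body": {"series": "0 35 0 0 -4;0 70 0 0 -8;0 105 0 0 -12;0 140 0 0 -16;0 175 0 0 -20;0 200 0 0 -20"}}

```text
t: 3.43
ee_pos: [0.4877, 0.1987, 0.2603]
tool_rot: [0.575, 0.818, 0.001, -0.0]
ft_force: [-0.3, -0.0, 0.1]
finger_gap: 0.0851
```

>>> {"method": "arm_command", "body": {"series": "0 30 12 20 -5;0 60 24 40 -10;0 98 36 60 -14;0 98 36 60 -14;0 98 36 60 -14;0 98 36 60 -14"}}

```text
t: 3.93
ee_pos: [0.4898, 0.299, 0.1998]
tool_rot: [0.473, 0.881, -0.0, 0.0]
ft_force: [1.0, 0.1, 0.1]
finger_gap: 0.0854
```

```bash
python3 -c "
from h import *
im=arm.get_image('wrist');save(im,'c.png',scale=1.5)
print([(l,[(round(b['conf'],2),np.round(b['extent'])) for b in arm.boxes_of(l,'wrist')]) for l in ('hex_key','key_stand')])
plan();print(arm.state()['tool_rot'])
st=arm.state()
for z in(.1,.07,st['ee_pos'][2]): print(proj(im,[*st['ee_pos'][:2],z]))
"
```

```text
[('hex_key', [(0.75, array([240., 133., 261., 205.]))]), ('key_stand', [(0.86, array([206., 113., 294., 206.]))])]
at [0.4908 0.2978 0.2007] ang 123.3 F [ 0.2 -0.4 -0.4] gap 0.0855 t 4.1
[4.74611581e-01 8.80194792e-01 1.68543207e-04 9.73206227e-04]
[253.55211413 178.72681585]
[253.5612286  171.51875722]
[253.50229708 218.0591463 ]
```

View pics/c.png

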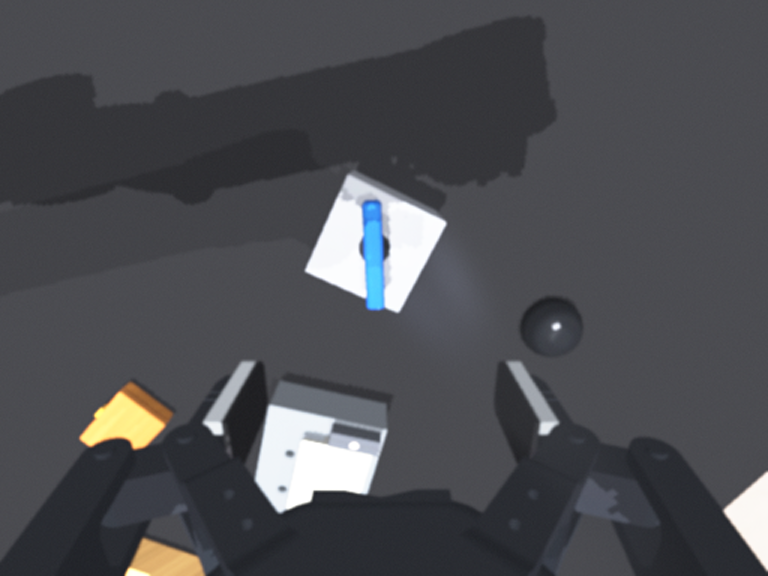

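```bash
python3 -c "
from h import *
im=arm.get_image('wrist')
a=atz(im,372/1.5,204/1.5,.1);b=atz(im,376/1.5,308/1.5,.1);print(a,b,np.linalg.norm(a-b),(a+b)/2,np.degrees(np.arctan2(*(a-b)[1::-1])))
c=[atz(im,u/1.5,v/1.5,.064)[:2] for u,v in((349,173),(446,221),(399,312),(305,271))];print(np.mean(c,0),c)
ang=np.degrees(np.arctan2(*(a-b)[1::-1]));m=(a+b)/2
plan((m[0],m[1],.11,ang),(m[0],m[1],.075,ang))
"
```

```text
[0.46188486 0.33198578 0.1       ] [0.50670648 0.26844305 0.1       ] 0.07776024430391783 [0.48429567 0.30021442 0.1       ] 125.19828382573601
[0.48432528 0.30024854] [array([0.4364816 , 0.33763977]), array([0.52022861, 0.34857522]), array([0.53295863, 0.2635446 ]), array([0.44763227, 0.25123459])]
at [0.4907 0.2979 0.2007] ang 123.3 F [-0.7  0.7  0.5] gap 0.0852 t 4.1
  dx 5.4 dy -4.1 dz 90.7 spin -1.9
  dx 0.0 dy 0.0 dz 35.0 spin 0.0
```

>>> {"method": "arm_command", "body": {"series": "0 3 -2 30 -1;0 5 -4 60 -2;0 5 -4 90 -2;0 5 -4 105 -2;0 5 -4 115 -2;0 5 -4 125 -2;0 5 -4 125 -2"}}

```text
t: 4.72
ee_pos: [0.4834, 0.3003, 0.0739]
tool_rot: [0.458, 0.889, -0.001, -0.0]
ft_force: [0.7, -0.4, -0.4]
finger_gap: 0.0852
```

>>> {"method": "arm_command", "body": {"series": "0.4 0 0 0 0;0.7 0 0 0 0;0.8 0 0 0 0;0.9 0 0 0 0;1 0 0 0 0;1 0 0 0 0;1 0 0 0 0;1 0 0 0 0"}}

```text
t: 5.38
ee_pos: [0.4835, 0.3014, 0.0749]
tool_rot: [0.458, 0.889, -0.0, 0.0]
ft_force: [-0.7, 0.2, -0.1]
finger_gap: -0.0005
```

```bash
python3 -c "
from h import *
plan((.484,.3,.18,125.2))
im=arm.get_image('wrist');save(im,'d.png',crop=(130,100,390,360),scale=2)
"
```

```text
at [0.4835 0.3014 0.0749] ang 125.5 F [-0.7  0.2 -0.1] gap -0.0005 t 5.4
  dx -1.4 dy -0.4 dz -105.1 spin 0.3
```

View pics/d.png

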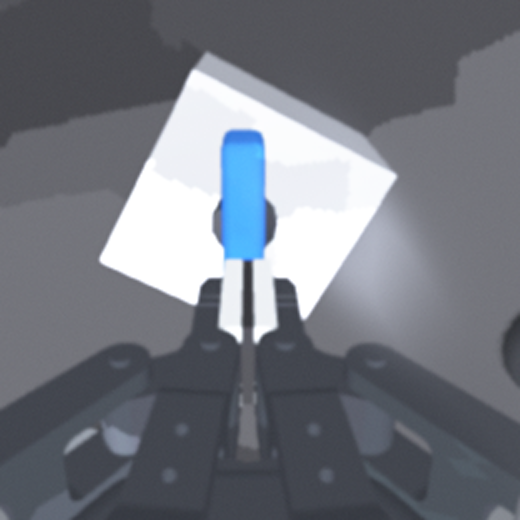

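```bash
python3 -c "
from h import *
im=arm.get_image('wrist');st=arm.state();p=st['ee_pos']
print(im['cam_to_world'])
print('tcp px crop',(proj(im,p)-[130,100])*2)
print('bar end',atz(im,251.5,165,.1),'low',atz(im,251.5,230,.1),'collar',atz(im,252.5,209,.07))
print('tip apparent',atz(im,253.5,230,.075),p)
s=arm.get_image('scene');save(s,'e.png',crop=(330,110,450,220),scale=5)
"
```

```text
[[ 8.13825183e-01 -5.50333279e-01 -1.86606146e-01  4.35718947e-01]
 [ 5.81109771e-01  7.70683283e-01  2.61454989e-01  3.68649243e-01]
 [-7.31443813e-05 -3.21217309e-01  9.47005509e-01  2.56125954e-01]
 [ 0.00000000e+00  0.00000000e+00  0.00000000e+00  1.00000000e+00]]
tcp px crop [246.34024932 231.21247863]
bar end [0.45692569 0.33690568 0.1       ] low [0.48189638 0.30175808 0.1       ] collar [0.48120284 0.30366637 0.07      ]
tip apparent [0.49051226 0.29191948 0.075     ] [0.48348515 0.301342   0.07483468]
```

View pics/e.png

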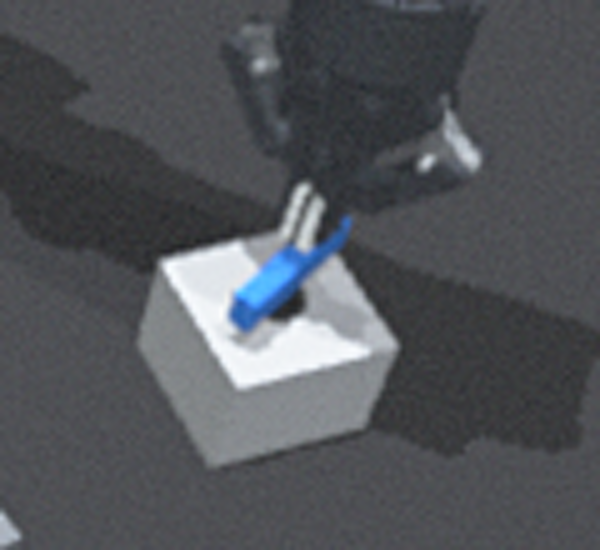

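```bash
python3 -c "
from h import *
s=arm.get_image('scene');p=arm.state()['ee_pos'];w=arm.get_image('wrist')
for z in (.075,.1,.12,.14): print(z,(proj(s,[*p[:2],z])-[330,110])*5,(proj(w,[*p[:2],z])-[130,100])*2)
print(arm.state())
"
```

```text
0.075 [278.2030808  289.46125448] [246.43250855 231.45595575]
0.1 [290.57998764 254.88832517] [246.34964437 263.5553216 ]
0.12 [300.84546234 226.24259424] [246.26557412 296.17882338]
0.14 [311.45242988 196.67163664] [246.15891026 337.65417567]
{'t': 5.6333, 'joints': array([-0.05410428,  0.4602122 , -0.73847031,  1.84021827,  0.36775837,
        0.98251529, -0.32908096]), 'qd': array([ 0.00018954, -0.00236976,  0.00081164,  0.00028832, -0.00176345,
       -0.00051083, -0.00012474]), 'joint_efforts': array([ 8.27018321e-04, -4.09468281e+01, -7.10157037e+00, -2.11452627e+01,
        1.00077566e-02,  2.02469520e-03,  4.36733444e-05]), 'ee_pos': array([0.48347433, 0.30131915, 0.0748311 ]), 'tool_rot': array([ 4.57747978e-01,  8.89081987e-01, -8.97039151e-05,  2.91821899e-05]), 'ft_force': array([0.00547754, 0.01187341, 1.1102716 ]), 'torque': array([-0.03557167,  0.0163583 ,  0.01873103]), 'finger_gap': -0.00034292473593298094}
```

>>> {"method": "arm_command", "body": {"series": "1 0 0 0 0;1 0 0 -10 0;1 0 0 -20 0;1 0 0 -30 0;1 0 0 -40 0;1 0 0 -40 0"}}

```text
t: 6.13
ee_pos: [0.4851, 0.3028, 0.118]
tool_rot: [0.458, 0.889, 0.002, 0.001]
ft_force: [0.1, 0.3, 0.5]
finger_gap: 0.0
```

```bash
python3 -c "
from h import *
plan()
w=arm.get_image('wrist');s=arm.get_image('scene')
a=cv2.resize(w['color'][100:360,130:390,::-1],(520,520));b=cv2.resize(s['color'][90:220,320:450,::-1],(520,520));cv2.imwrite('pics/f.png',cv2.resize(np.hstack([a,b]),(800,400)))
"
```

```text
at [0.4851 0.3028 0.118 ] ang 125.5 F [0.1 0.3 0.5] gap 0.0 t 6.1
```

View pics/f.png

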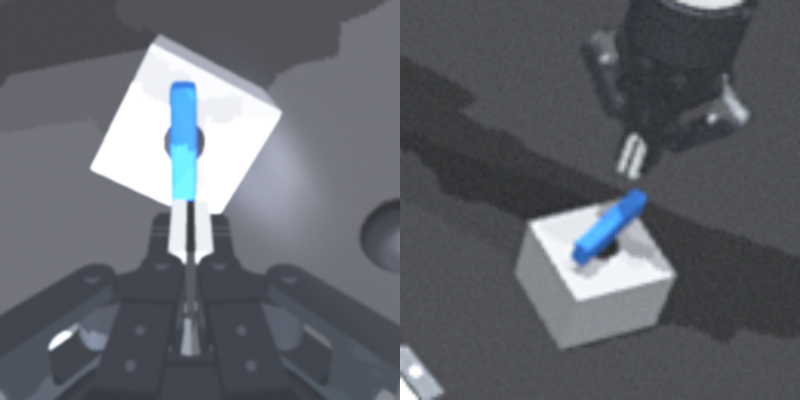

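>>> {"method": "arm_command", "body": {"series": "0.3 0 0 0 0;0 0 0 0 0;0 -2 0 0 0;0 -2 0 20 0;0 -2 0 40 0;0 -2 0 55 0;0 -2 0 64 0;0 -2 0 66 0"}}

```text
t: 6.9
ee_pos: [0.4834, 0.2986, 0.0468]
tool_rot: [0.458, 0.889, -0.002, -0.001]
ft_force: [0.6, 0.0, -0.2]
finger_gap: 0.0856
```

```bash
python3 -c "
from h import *
print(arm.grip_point_offset);plan((.4843,.3002,.052,125.2))
"
```

```text
0.0187
at [0.4834 0.2986 0.0468] ang 125.5 F [ 0.6  0.  -0.2] gap 0.0856 t 6.9
  dx 0.8 dy 1.6 dz -5.2 spin 0.3
```

>>> {"method": "arm_command", "body": {"series": "0.4 0 0 0 0;0.7 0 0 0 0;0.8 0 0 0 0;0.9 0 0 0 0;1 0 0 0 0;1 0 0 0 0;1 0 0 0 0;1 0 0 0 0"}}

```text
t: 7.57
ee_pos: [0.4849, 0.2998, 0.0495]
tool_rot: [0.458, 0.889, 0.0, 0.0]
ft_force: [0.7, -1.0, 5.1]
finger_gap: 0.0123
```

```bash
python3 -c "
from h import *
plan()
w=arm.get_image('wrist');s=arm.get_image('scene')
a=cv2.resize(w['color'][100:360,130:390,::-1],(520,520));b=cv2.resize(s['color'][90:220,320:450,::-1],(520,520));cv2.imwrite('pics/g.png',cv2.resize(np.hstack([a,b]),(800,400)))
"
```

```text
at [0.4849 0.2998 0.0495] ang 125.5 F [ 0.7 -1.   5.1] gap 0.0123 t 7.6
```

>>> {"method": "arm_command", "body": {"series": "1 0 0 -10 0;1 0 0 -30 0;1 0 0 -55 0;1 0 0 -80 0;1 0 0 -105 0;1 0 0 -125 0;1 0 0 -125 0"}}

```text
t: 8.25
ee_pos: [0.4868, 0.3019, 0.1783]
tool_rot: [0.458, 0.889, 0.003, 0.002]
ft_force: [0.4, 0.8, -1.1]
finger_gap: 0.0123
```

```bash
python3 -c "
from h import *
plan((.636,-.039,.175,105))
"
```

```text
at [0.4868 0.3019 0.1783] ang 125.5 F [ 0.4  0.8 -1.1] gap 0.0123 t 8.2
  dx -364.1 dy -76.6 dz 3.3 spin 20.5
```

>>> {"method": "arm_command", "body": {"series": "1 -15 -3 0 1;1 -35 -8 0 2;1 -60 -13 0 4;1 -85 -18 0 5;1 -110 -23 0 6;1 -135 -28 0 7;1 -160 -33 0 9;1 -182 -38 0 10"}}

```text
t: 8.92
ee_pos: [0.559, 0.1257, 0.1717]
tool_rot: [0.535, 0.845, -0.002, -0.001]
ft_force: [0.5, 0.6, -2.2]
finger_gap: 0.0119
```

>>> {"method": "arm_command", "body": {"series": "1 -25 -1 0 2;1 -50 -2 0 3;1 -75 -3 0 4;1 -100 -4 0 5;1 -125 -5 0 7;1 -150 -5 0 8;1 -172 -6 0 10;1 -186 -6 0 10.5"}}

```text
t: 9.58
ee_pos: [0.6346, -0.0455, 0.1729]
tool_rot: [0.611, 0.792, -0.001, 0.0]
ft_force: [0.2, -0.1, -2.0]
finger_gap: 0.0122
```

>>> {"method": "arm_command", "body": {"series": "1 0 0 0 0;1 0 0 0 0;1 0 0 0 0"}}

```text
t: 9.83
ee_pos: [0.6337, -0.0389, 0.1737]
tool_rot: [0.608, 0.794, 0.0, -0.001]
ft_force: [0.0, 0.7, -1.9]
finger_gap: 0.0124
```

```bash
python3 -c "
from h import *
plan()
w=arm.get_image('wrist');save(w,'h.png',crop=(100,20,400,300),scale=2.1)
"
```

```text
at [ 0.6337 -0.0389  0.1737] ang 105.1 F [ 0.   0.7 -1.9] gap 0.0124 t 9.8
```

View pics/h.png

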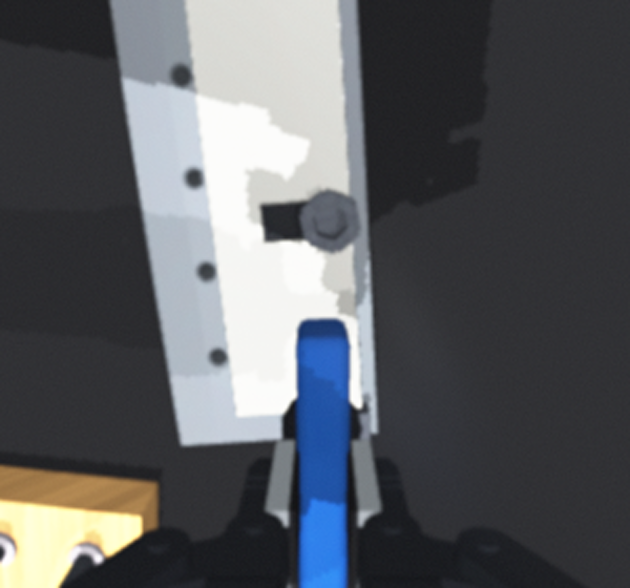

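```bash
cat > fx.py <<'E'
from h import *
E
python3 -c "
from h import *
np.set_printoptions(precision=4,suppress=True)
w=arm.get_image('wrist')
f=lambda u,v,z:atz(w,100+u/2.1,20+v/2.1,z)[:2]
B=np.array([f(*p,.045) for p in((181,76),(194,178),(206,271),(218,357))][::-1]);print('bores 0..3',B,np.linalg.norm(np.diff(B,axis=0),axis=1))
d=B[3]-B[0];th=np.arctan2(-d[0],d[1]);print('fixture yaw',np.degrees(th))
X=np.array([np.cos(th),np.sin(th)]);print('expected screw',B.mean(0)+.07*X,'seen',f(330,220,.08))
e=f(330,220,.08)
plan((*e,.1737,90+np.degrees(th)))
"
```

```text
bores 0..3 [[ 0.5818 -0.0778]
 [ 0.565  -0.0302]
 [ 0.5487  0.0168]
 [ 0.5323  0.0639]] [0.0505 0.0497 0.0499]
fixture yaw 19.232451003017804
expected screw [0.623  0.0163] seen [0.6226 0.0174]
at [ 0.6338 -0.0386  0.174 ] ang 105.2 F [ 0.1 -0.  -1.5] gap 0.0123 t 9.9
  dx 57.0 dy 3.9 dz 0.3 spin -4.0
```

```bash
python3 -c "
from h import *
w=arm.get_image('wrist');p=arm.state()['ee_pos']
e=atz(w,253.3,172.4,p[2]+.0505);a=np.radians(105.2);d=e-p
print(d[0]*np.cos(a)+d[1]*np.sin(a),d[0]*np.sin(a)-d[1]*np.cos(a))
"
```

```text
0.04709421450091015 0.000189850989954065
```

>>> {"method": "arm_command", "body": {"series": "1 15 1 0 -1;1 30 2 0 -2;1 45 3 0 -3;1 57 4 0 -4;1 57 4 0 -4;1 57 4 0 -4;1 57 4 0 -4"}}

```text
t: 10.57
ee_pos: [0.6234, 0.0145, 0.1739]
tool_rot: [0.581, 0.814, -0.0, 0.0]
ft_force: [0.1, -1.5, -2.6]
finger_gap: 0.0123
```

>>> {"method": "arm_command", "body": {"series": "1 0 0 10 0;1 0 0 20 0;1 0 0 30 0;1 0 0 36 0;1 0 0 36 0;1 0 0 36 0;1 0 0 36 0"}}

```text
t: 11.15
ee_pos: [0.6236, 0.0153, 0.138]
tool_rot: [0.581, 0.814, 0.0, 0.0]
ft_force: [0.6, 0.4, -2.6]
finger_gap: 0.0123
```

```bash
python3 -c "
from h import *
plan((.6226,.0174,.1075,109.2))
s=arm.get_image('scene');b=arm.get_image('side')
a=cv2.resize(s['color'][150:270,210:330,::-1],(400,400));b=cv2.resize(b['color'][170:250,190:270,::-1],(400,400));cv2.imwrite('pics/i.png',np.hstack([a,b]))
"
```

```text
at [0.6236 0.0153 0.138 ] ang 109.0 F [ 0.6  0.4 -2.6] gap 0.0123 t 11.2
  dx 2.3 dy -0.2 dz 30.5 spin -0.2
```

View pics/i.png

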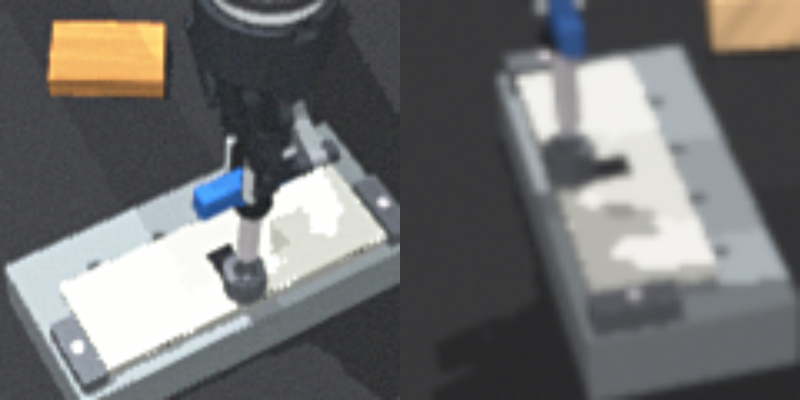

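>>> {"method": "arm_command", "body": {"series": "1 1 0 5 0;1 1 0 9 0;1 1 0 13 0;1 1 0 16 0;1 1 0 16 0;1 1 0 16 0"}}

```text
t: 11.75
ee_pos: [0.6232, 0.0156, 0.1217]
tool_rot: [0.581, 0.814, -0.0, 0.0]
ft_force: [0.5, -0.7, -2.8]
finger_gap: 0.0124
```

>>> {"method": "arm_command", "body": {"series": "1 0 0 3 0;1 0 0 6 0;1 0 0 9 0;1 0 0 9 0;1 0 0 9 0"}}

```text
t: 12.17
ee_pos: [0.6238, 0.0153, 0.1129]
tool_rot: [0.581, 0.814, 0.0, 0.001]
ft_force: [3.1, -2.6, -1.2]
finger_gap: 0.0123
```

>>> {"method": "arm_command", "body": {"series": "1 0 0 2 0;1 0 0 4 0;1 0 0 6 0;1 0 0 6 0;1 0 0 6 0"}}

```text
t: 12.58
ee_pos: [0.6237, 0.0155, 0.1073]
tool_rot: [0.581, 0.814, 0.0, 0.001]
ft_force: [3.9, -2.6, 2.8]
finger_gap: 0.0127
```

>>> {"method": "arm_command", "body": {"series": "1 0 0 2 0;1 0 0 2 0;1 0 0 2 0"}}

```text
t: 12.83
ee_pos: [0.6243, 0.0156, 0.1072]
tool_rot: [0.581, 0.814, 0.0, 0.002]
ft_force: [0.9, -2.8, 11.3]
finger_gap: 0.0121
```

>>> {"method": "arm_command", "body": {"series": "1 0 0 0 -5;1 0 0 0 -10;1 0 0 0 -15;1 0 0 0 -20;1 0 0 0 -25;1 0 0 0 -30;1 0 0 0 -30"}}

```text
t: 13.42
ee_pos: [0.6247, 0.0166, 0.1072]
tool_rot: [0.349, 0.937, 0.001, 0.002]
ft_force: [2.6, -2.8, 9.9]
finger_gap: 0.012
```

```bash
python3 -c "
from h import *
plan();print(arm.state()['torque'],arm.state()['joints'])"
```

```text
at [0.6247 0.0166 0.1072] ang 139.2 F [ 2.6 -2.8  9.9] gap 0.012 t 13.4
[-0.85198831 -0.60431966 -0.03344932] [ 0.42214816  0.50459114 -0.70112257  1.68148893  0.36078796  1.08482776
  0.47057012]
```

>>> {"method": "arm_command", "body": {"series": "1 0 0 0 -5;1 0 0 0 -10;1 0 0 0 -15;1 0 0 0 -20;1 0 0 0 -25;1 0 0 0 -30;1 0 0 0 -35;1 0 0 0 -40"}}

```text
t: 14.08
ee_pos: [0.6244, 0.018, 0.1072]
tool_rot: [0.006, 1.0, 0.001, 0.002]
ft_force: [1.9, -2.2, 10.2]
finger_gap: 0.0124
```

>>> {"method": "arm_command", "body": {"series": "1 0 0 0 -4;1 0 0 0 -8;1 0 0 0 -8;1 0 0 0 -8"}}

```text
t: 14.42
ee_pos: [0.6242, 0.0183, 0.1072]
tool_rot: [-0.062, 0.998, 0.001, 0.002]
ft_force: [1.5, -0.8, 9.7]
finger_gap: 0.0122
```

```bash
python3 -c "
from h import *
plan();print(arm.state()['torque'],arm.state()['joints'][-1])
s=arm.get_image('scene');b=arm.get_image('side')
a=cv2.resize(s['color'][150:270,210:330,::-1],(400,400));b=cv2.resize(b['color'][170:250,190:270,::-1],(400,400));cv2.imwrite('pics/j.png',np.hstack([a,b]))
"
```

```text
at [0.6242 0.0183 0.1072] ang -172.9 F [ 1.5 -0.8  9.7] gap 0.0122 t 14.4
[-0.28573984 -0.4538305  -0.00857171] 1.2179537369066769
```

View pics/j.png

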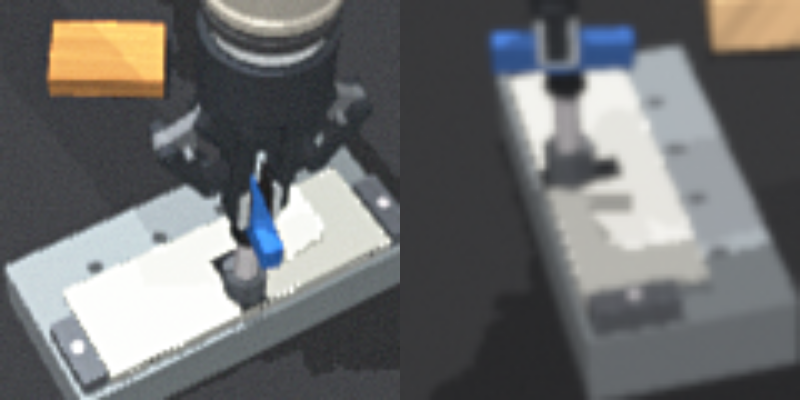

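>>> {"method": "arm_command", "body": {"series": "1 0 0 0 -3;1 0 0 0 -6;1 0 0 0 -6;1 0 0 0 -6"}}

```text
t: 14.85
ee_pos: [0.6241, 0.0185, 0.1072]
tool_rot: [-0.114, 0.993, 0.001, 0.002]
ft_force: [1.0, -1.1, 10.5]
finger_gap: 0.0122
```

```bash
python3 -c "
from h import *
plan();print(arm.state()['torque'],arm.state()['joints'][-1])
"
```

```text
at [0.6241 0.0185 0.1072] ang -166.9 F [ 1.  -1.1 10.5] gap 0.0122 t 14.8
[-0.2324529  -0.43591164  0.01906502] 1.3110278404149789
```

```bash
python3 -c "
from h import *
w=arm.get_image('wrist');save(w,'k.png',crop=(60,20,450,310),scale=2)
"
```

```text
(no output)
```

View pics/k.png

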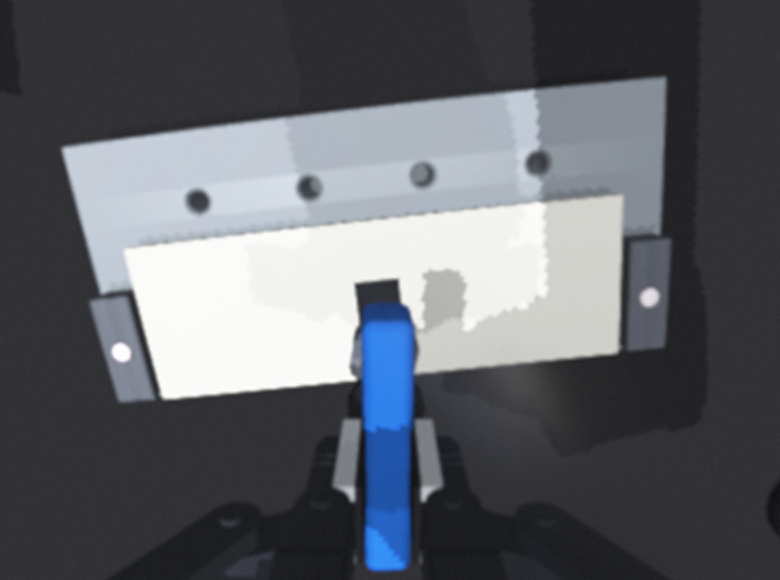

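```bash
python3 -c "
from h import *
np.set_printoptions(precision=4,suppress=True)
w=arm.get_image('wrist')
f=lambda u,v,z:atz(w,60+u/2,20+v/2,z)[:2]
B=np.array([f(*p,.045) for p in((198,201),(309,187),(422,174),(538,162))]);print(B)
if B[0,1]>B[3,1]:B=B[::-1]
d=B[3]-B[0];th=np.arctan2(-d[0],d[1]);X=np.array([np.cos(th),np.sin(th)]);c=B.mean(0);print('yaw',np.degrees(th),np.linalg.norm(np.diff(B,axis=0),axis=1))
for z in(.053,.058): print([((f(*p,z)-c)@X)*1e3 for p in((126,248),(622,195))])
print('screw exp',c+.07*X)
print('plate rear',[((f(*p,.058)-c)@X)*1e3 for p in((160,399),(620,353))])
"
```

```text
[[ 0.5811 -0.0774]
 [ 0.5644 -0.0303]
 [ 0.5479  0.0165]
 [ 0.5314  0.0643]]
yaw 19.353961469222412 [0.0499 0.0497 0.0505]
[np.float64(15.848436313910819), np.float64(16.958586493728472)]
[np.float64(15.2946042186533), np.float64(16.381151490433783)]
screw exp [0.6222 0.0165]
plate rear [np.float64(87.30320083271383), np.float64(87.79399358036447)]
```

>>> {"method": "arm_command", "body": {"series": "1 0 0 -5 0;1 0 0 -15 0;1 0 0 -30 0;1 0 0 -50 0;1 0 0 -75 0;1 0 0 -78 0;1 0 0 -78 0"}}

```text
t: 15.53
ee_pos: [0.6224, 0.0175, 0.184]
tool_rot: [-0.114, 0.993, 0.0, 0.0]
ft_force: [-1.5, 0.2, -1.8]
finger_gap: 0.0121
```

```bash
python3 -c "
from h import *
plan((.575,.13,.183,159),(.5254,.2428,.183,125.5))
s=arm.get_image('scene');print(arm.boxes_of('key_stand','scene'))"
```

```text
at [0.6224 0.0175 0.184 ] ang -166.9 F [-1.5  0.2 -1.8] gap 0.0121 t 15.5
  dx 20.7 dy 120.3 dz 1.0 spin 34.1
  dx 86.7 dy 87.5 dz -0.0 spin 33.5
[{'extent': [355.0, 159.1, 410.3, 204.2], 'conf': 0.69}, {'extent': [279.6, 182.4, 298.5, 216.9], 'conf': 0.61}]
```

>>> {"method": "arm_command", "body": {"series": "1 3 15 0 5;1 5 30 0 10;1 8 50 0 15;1 11 65 0 20;1 14 80 0 25;1 17 95 0 30;1 20 110 0 34;1 21 120 0 34"}}

```text
t: 16.3
ee_pos: [0.5728, 0.1297, 0.1811]
tool_rot: [0.182, 0.983, -0.001, -0.002]
ft_force: [-0.2, -0.5, -2.4]
finger_gap: 0.0121
```

>>> {"method": "arm_command", "body": {"series": "1 11 11 0 5;1 22 22 0 10;1 35 35 0 15;1 47 47 0 20;1 60 60 0 25;1 75 75 0 30;1 87 87 0 33.5;1 87 87 0 33.5"}}

```text
t: 16.97
ee_pos: [0.5218, 0.2451, 0.182]
tool_rot: [0.455, 0.891, 0.0, -0.002]
ft_force: [-0.7, 0.6, -2.0]
finger_gap: 0.012
```

>>> {"method": "arm_command", "body": {"series": "1 0 0 0 0;1 0 0 0 0;1 0 0 0 0"}}

```text
t: 17.22
ee_pos: [0.5258, 0.2388, 0.1821]
tool_rot: [0.458, 0.889, -0.001, -0.0]
ft_force: [0.2, -0.8, -1.2]
finger_gap: 0.0123
```

```bash
python3 -c "
from h import *
plan()
w=arm.get_image('wrist');save(w,'l.png',crop=(100,20,400,300),scale=2.1);print(arm.boxes_of('key_stand','wrist'))
"
```

```text
at [0.5258 0.2388 0.1821] ang 125.4 F [ 0.2 -0.8 -1.2] gap 0.0123 t 17.2
[{'extent': [203.1, 48.1, 307.1, 155.1], 'conf': 0.94}]
```

View pics/l.png

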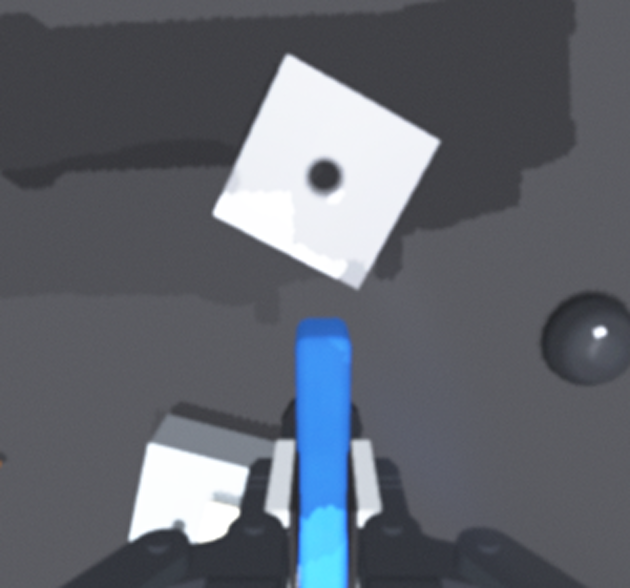

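```bash
python3 -c "
from h import *
w=arm.get_image('wrist')
h=atz(w,100+324/2.1,20+176/2.1,.064);print(h)
a=np.radians(125.4+29);o=.0022*np.array([np.cos(a),np.sin(a)])
print(o);t=h[:2]-o*.6
plan((*t,.182,125.4),(*t,.052,125.4))
"
```

```text
[0.48239045 0.30197912 0.064     ]
[-0.00198403  0.00095059]
at [0.5258 0.2395 0.1826] ang 125.4 F [-0.2 -0.4 -1.4] gap 0.0123 t 17.4
  dx 74.9 dy 1.5 dz 0.6 spin 0.0
  dx 0.0 dy 0.0 dz 130.0 spin 0.0
```

>>> {"method": "arm_command", "body": {"series": "1 20 0 0 0;1 40 1 0 0;1 60 1.5 0 0;1 75 1.5 0 0;1 75 1.5 0 0;1 75 1.5 0 0;1 75 1.5 0 0;1 75 1.5 0 0"}}

```text
t: 18.03
ee_pos: [0.4842, 0.3009, 0.1827]
tool_rot: [0.459, 0.888, -0.0, 0.0]
ft_force: [-0.6, -0.5, -1.5]
finger_gap: 0.0122
```

>>> {"method": "arm_command", "body": {"series": "1 0 0 15 0;1 0 0 30 0;1 0 0 45 0;1 0 0 60 0;1 0 0 68 0;1 0 0 72 0;1 0 0 72 0;1 0 0 72 0"}}

```text
t: 18.7
ee_pos: [0.4836, 0.3026, 0.1113]
tool_rot: [0.458, 0.889, 0.0, 0.0]
ft_force: [0.1, 0.3, -1.6]
finger_gap: 0.0124
```

>>> {"method": "arm_command", "body": {"series": "1 0 0 3 0;1 0 0 6 0;1 0 0 9 0;1 0 0 12 0;1 0 0 12 0"}}

```text
t: 19.12
ee_pos: [0.4833, 0.302, 0.0983]
tool_rot: [0.458, 0.889, -0.0, 0.0]
ft_force: [2.1, -0.6, -0.9]
finger_gap: 0.012
```

>>> {"method": "arm_command", "body": {"series": "1 0 0 8 0;1 0 0 16 0;1 0 0 24 0;1 0 0 32 0;1 0 0 40 0;1 0 0 44 0;1 0 0 46 0;1 0 0 46 0"}}

```text
t: 19.78
ee_pos: [0.4831, 0.3016, 0.0519]
tool_rot: [0.458, 0.889, -0.001, 0.0]
ft_force: [1.3, -3.6, -4.8]
finger_gap: 0.012
```

>>> {"method": "arm_command", "body": {"series": "1 0 0 2 0;1 0 0 2 0;1 0 0 2 0"}}

```text
t: 20.03
ee_pos: [0.4832, 0.3017, 0.0507]
tool_rot: [0.458, 0.889, -0.001, 0.0]
ft_force: [1.8, -3.7, -1.7]
finger_gap: 0.0124
```

>>> {"method": "arm_command", "body": {"series": "1 0 0 1.5 0;1 0 0 1.5 0;0.8 0 0 1 0;0.5 0 0 0 0;0 0 0 0 0;0 0 0 0 0;0 0 0 0 0;0 0 0 0 0"}}

```text
t: 20.7
ee_pos: [0.4828, 0.3032, 0.051]
tool_rot: [0.458, 0.889, 0.0, -0.0]
ft_force: [0.4, -0.2, -0.1]
finger_gap: 0.0765
```

>>> {"method": "arm_command", "body": {"series": "0 0 0 -20 0;0 0 0 -50 0;0 0 0 -80 0;0 0 0 -115 0;0 0 0 -150 0;0 0 0 -180 0;0 0 0 -185 0;0 0 0 -185 0"}}

```text
t: 21.37
ee_pos: [0.4841, 0.304, 0.2384]
tool_rot: [0.458, 0.889, 0.002, 0.001]
ft_force: [-0.0, 0.5, -0.6]
finger_gap: 0.0853
```

```bash
python3 -c "
from h import *
w=arm.get_image('wrist')
print([(l,arm.boxes_of(l,'wrist')) for l in('hex_key','key_stand')])
# blue bar ends by colour
c=w['color'].astype(int);m=((c[:,:,2]>c[:,:,0]+60)&(c[:,:,2]>100)).astype(np.uint8)
n,_,st,ce=cv2.connectedComponentsWithStats(m)
for i in range(1,n):
  if st[i,4]>40: print(st[i],ce[i],atz(w,*ce[i],.098))
plan((.55,.05,.24,100),(.53,-.12,.24,80),(.497,-.20,.22,70))
"
```

```text
[('hex_key', [{'extent': [243.3, 132.5, 260.5, 197.7], 'conf': 0.92}, {'extent': [62.8, 241.7, 117.5, 297.1], 'conf': 0.61}]), ('key_stand', [{'extent': [213.3, 117.1, 289.1, 199.5], 'conf': 0.95}, {'extent': [167.2, 244.6, 256.6, 343.9], 'conf': 0.49}])]
[245 134  13  65 755] [250.64238411 165.60927152] [0.4802321  0.30504988 0.098     ]
at [0.4822 0.3018 0.2341] ang 125.5 F [-0.  0. -0.] gap 0.0856 t 21.5
  dx -244.3 dy -91.1 dz -5.9 spin 25.5
  dx -163.9 dy -49.2 dz -0.0 spin 20.0
  dx -84.5 dy -18.6 dz 20.0 spin 10.0
```

```bash
python3 -c "
from h import *
plan((.54,.06,.24,101),(.54,-.14,.24,76),(.497,-.27,.24,53))
"
```

```text
at [0.4822 0.3018 0.2341] ang 125.5 F [-0.  0. -0.] gap 0.0856 t 21.5
  dx -230.4 dy -93.4 dz -5.9 spin 24.5
  dx -196.3 dy -38.2 dz -0.0 spin 25.0
  dx -136.5 dy -10.3 dz -0.0 spin 23.0
```

>>> {"method": "arm_command", "body": {"series": "0 -30 -12 -6 3;0 -65 -26 -6 7;0 -100 -40 -6 10;0 -135 -54 -6 14;0 -170 -68 -6 18;0 -205 -82 -6 22;0 -230 -93 -6 24.5;0 -230 -93 -6 24.5"}}

```text
t: 22.18
ee_pos: [0.5412, 0.0522, 0.2391]
tool_rot: [0.641, 0.768, -0.003, -0.0]
ft_force: [0.3, 0.3, -0.1]
finger_gap: 0.0854
```

>>> {"method": "arm_command", "body": {"series": "0 -30 -6 0 4;0 -60 -12 0 8;0 -90 -18 0 12;0 -120 -24 0 16;0 -150 -30 0 20;0 -180 -35 0 25;0 -196 -38 0 25"}}

```text
t: 22.77
ee_pos: [0.5394, -0.1427, 0.2396]
tool_rot: [0.79, 0.613, -0.002, -0.001]
ft_force: [0.3, -0.1, 0.3]
finger_gap: 0.0851
```

>>> {"method": "arm_command", "body": {"series": "0 -30 -2 0 5;0 -60 -5 0 10;0 -90 -7 0 15;0 -115 -9 0 19;0 -136 -10 0 23;0 -136 -10 0 23;0 -136 -10 0 23;0 -136 -10 0 23"}}

```text
t: 23.43
ee_pos: [0.4986, -0.2663, 0.241]
tool_rot: [0.894, 0.447, -0.0, -0.001]
ft_force: [1.0, 0.5, 0.2]
finger_gap: 0.0854
```

```bash
python3 -c "
from h import *
plan()
w=arm.get_image('wrist');save(w,'m.png',crop=(100,20,400,300),scale=2.1)
for b in arm.boxes_of('pin0','wrist'): print(b)
"
```

```text
at [ 0.4986 -0.2663  0.241 ] ang 53.1 F [1.  0.5 0.2] gap 0.0854 t 23.4
{'extent': [249.8, 182.0, 267.1, 207.5], 'conf': 0.81}
{'extent': [248.2, 126.4, 264.4, 145.0], 'conf': 0.78}
{'extent': [245.1, 227.8, 286.4, 257.0], 'conf': 0.76}
{'extent': [347.8, 201.8, 367.8, 238.9], 'conf': 0.71}
{'extent': [278.7, 155.6, 298.6, 178.9], 'conf': 0.7}
{'extent': [280.2, 210.6, 316.1, 250.8], 'conf': 0.69}
{'extent': [222.8, 155.8, 238.9, 178.4], 'conf': 0.67}
```

View pics/m.png

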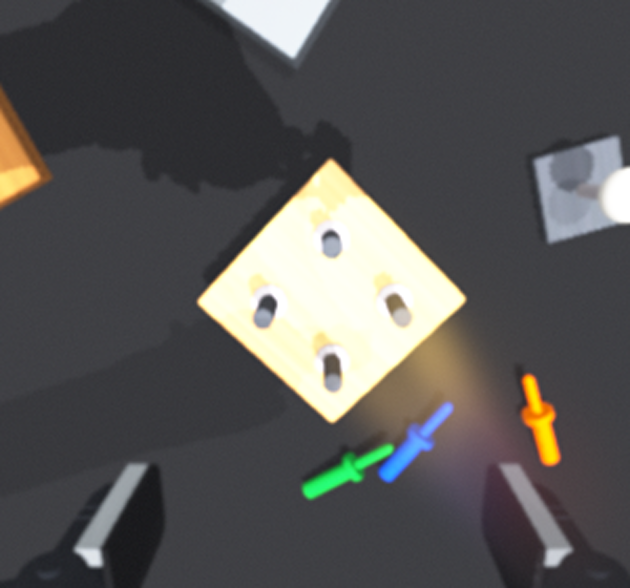

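```bash
python3 -c "
from h import *
np.set_printoptions(precision=4,suppress=True)
w=arm.get_image('wrist')
f=lambda u,v,z:atz(w,100+u/2.1,20+v/2.1,z)[:2]
C=np.array([f(*p,.042) for p in((330,158),(466,298),(332,423),(197,300))]);c=C.mean(0)
print(C,c,[np.linalg.norm(C[i]-C[i-1]) for i in range(4)])
v=C[0]-C[2];th=np.degrees(np.arctan2(v[1],v[0]))-45;v2=C[3]-C[1];th2=np.degrees(np.arctan2(v2[1],v2[0]))-135
print('yaw',th,th2);t=np.radians((th+th2)/2);
for k,p in zip((45,-45,-135,135),((331,247),(401,318),(333,385),(263,320))):
  a=t+np.radians(k);print(k,c+.03*2**.5*np.array([np.cos(a),np.sin(a)]),'top',f(*p,.092))
"
```

```text
[[ 0.5548 -0.1998]
 [ 0.5754 -0.3296]
 [ 0.4449 -0.3506]
 [ 0.4257 -0.2196]] [ 0.5002 -0.2749] [np.float64(0.13054343918253783), np.float64(0.13146533295650942), np.float64(0.13222145187071527), np.float64(0.1324032551761671)]
yaw 8.910163492351167 8.67079930460065
45 [ 0.5253 -0.2407] top [ 0.5251 -0.2398]
-45 [ 0.5344 -0.3   ] top [ 0.5336 -0.2995]
-135 [ 0.4751 -0.3091] top [ 0.4747 -0.31  ]
135 [ 0.466  -0.2498] top [ 0.4659 -0.2505]
```

```bash
python3 -c "
from h import *
plan((.5252,-.2403,.14,53.8),(.5252,-.2403,.0375,53.8))
"
```

```text
at [ 0.4991 -0.2661  0.2417] ang 53.2 F [ 0.3 -0.3 -0.1] gap 0.0855 t 23.6
  dx 36.3 dy 5.4 dz 101.7 spin -0.6
  dx 0.0 dy 0.0 dz 102.5 spin 0.0
```

>>> {"method": "arm_command", "body": {"series": "0.4 10 1 20 0;0.4 20 3 45 0;0.4 30 5 75 0;0.4 36 5.5 100 -0.5;0.4 36 5.5 102 -0.5;0.4 36 5.5 102 -0.5;0.4 36 5.5 102 -0.5"}}

```text
t: 24.17
ee_pos: [0.5254, -0.2427, 0.1413]
tool_rot: [0.893, 0.45, 0.0, 0.001]
ft_force: [-0.5, -0.7, 0.1]
finger_gap: 0.0513
```

```bash
python3 -c "
from h import *
plan((.5252,-.2403,.0375,53.8))
"
```

```text
at [ 0.5254 -0.2427  0.1413] ang 53.5 F [-0.5 -0.7  0.1] gap 0.0513 t 24.2
  dx 1.8 dy -1.6 dz 103.8 spin -0.3
```

>>> {"method": "arm_command", "body": {"series": "0.4 0 0 20 0;0.4 0 0 40 0;0.4 0 0 60 0;0.4 0 0 80 0;0.4 0 0 95 0;0.4 0 0 102 0;0.4 0 0 102 0;0.4 0 0 102 0"}}

```text
t: 24.83
ee_pos: [0.5257, -0.2432, 0.0395]
tool_rot: [0.893, 0.45, 0.001, 0.001]
ft_force: [0.9, 0.1, 0.3]
finger_gap: 0.0512
```

>>> {"method": "arm_command", "body": {"series": "0.4 2 -2 1.5 0;0.4 2 -2 1.5 0;0.4 2 -2 1.5 0;0.4 2 -2 1.5 0"}}

```text
t: 25.17
ee_pos: [0.5246, -0.2397, 0.0371]
tool_rot: [0.893, 0.45, 0.0, 0.001]
ft_force: [-0.4, 0.4, 0.2]
finger_gap: 0.0515
```

>>> {"method": "arm_command", "body": {"series": "0.7 0 0 0 0;0.8 0 0 0 0;0.9 0 0 0 0;1 0 0 0 0;1 0 0 0 0;1 0 0 0 0;1 0 0 0 0"}}

```text
t: 25.75
ee_pos: [0.5244, -0.2397, 0.0366]
tool_rot: [0.893, 0.45, 0.0, 0.0]
ft_force: [0.8, -0.6, 1.2]
finger_gap: 0.0113
```

>>> {"method": "arm_command", "body": {"series": "1 0 0 -5 0;1 0 0 -20 0;1 0 0 -40 0;1 0 0 -60 0;1 0 0 -85 0;1 0 0 -110 0;1 0 0 -130 0;1 0 0 -130 0"}}

```text
t: 26.42
ee_pos: [0.5271, -0.2405, 0.1712]
tool_rot: [0.893, 0.45, 0.003, 0.003]
ft_force: [-0.3, 0.0, 0.3]
finger_gap: 0.0111
```

```bash
python3 -c "
from h import *
plan((.56,-.06,.168,85),(.5319,.0641,.168,109.3))
"
```

```text
at [ 0.5271 -0.2405  0.1712] ang 53.5 F [-0.3  0.   0.3] gap 0.0111 t 26.4
  dx 164.7 dy -80.9 dz 3.2 spin -31.5
  dx 121.2 dy -38.8 dz -0.0 spin -24.3
```

>>> {"method": "arm_command", "body": {"series": "1 20 -10 3 -4;1 45 -22 3 -8;1 70 -34 3 -12;1 95 -46 3 -17;1 120 -59 3 -22;1 145 -71 3 -27;1 165 -81 3 -31.5;1 165 -81 3 -31.5"}}

```text
t: 27.08
ee_pos: [0.5571, -0.0515, 0.1628]
tool_rot: [0.733, 0.68, 0.001, -0.002]
ft_force: [0.4, 0.9, -0.6]
finger_gap: 0.0115
```

>>> {"method": "arm_command", "body": {"series": "1 20 -6 0 -4;1 45 -14 0 -9;1 70 -22 0 -14;1 95 -30 0 -19;1 121 -39 0 -24;1 121 -39 0 -24.3;1 121 -39 0 -24.3;1 121 -39 0 -24.3"}}

```text
t: 27.75
ee_pos: [0.5285, 0.064, 0.1627]
tool_rot: [0.579, 0.815, -0.001, -0.0]
ft_force: [0.2, 0.3, 0.3]
finger_gap: 0.0115
```

```bash
python3 -c "
from h import *
import numpy as np
arm.get_image('side');arm.get_image('side');plan((.5319,.0641,.09,109.3))
"
```

```text
at [0.5288 0.0634 0.1628] ang 109.1 F [-0.2 -0.6 -1.4] gap 0.0114 t 27.9
  dx -0.3 dy 3.2 dz 72.8 spin -0.2
```

>>> {"method": "arm_command", "body": {"series": "1 0 3 15 0;1 0 3 35 0;1 0 3 55 0;1 0 3 70 0;1 0 3 77 0;1 0 3 77 0;1 0 3 77 0;1 0 3 77 0"}}

```text
t: 28.52
ee_pos: [0.5327, 0.066, 0.0874]
tool_rot: [0.579, 0.815, 0.001, 0.001]
ft_force: [0.4, 0.3, -0.9]
finger_gap: 0.0114
```

```bash
python3 -c "
from h import *
w=arm.get_image('wrist');plan((.5319,.0641,.0396,109.3))
save(w,'n.png',crop=(140,60,360,270),scale=2.7)
"
```

```text
at [0.5327 0.0661 0.0875] ang 109.3 F [-0.4  0.1 -0.5] gap 0.0114 t 28.6
  dx -1.6 dy -1.5 dz 47.9 spin -0.0
```

View pics/n.png

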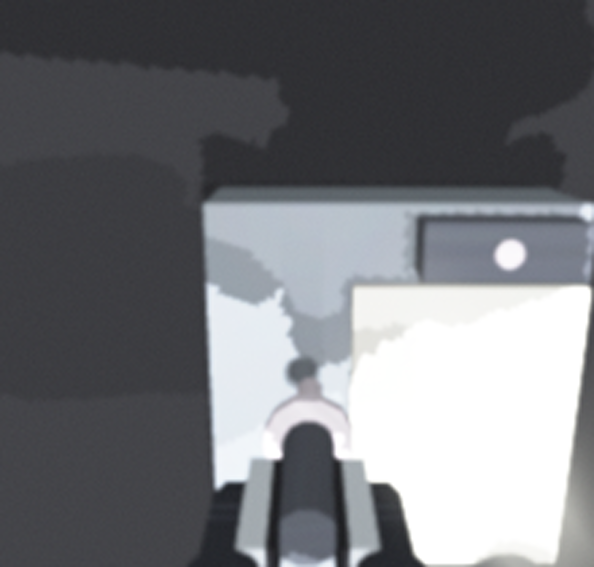

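>>> {"method": "arm_command", "body": {"series": "1 -1.6 -1.5 0 0;1 -1.6 -1.5 0 0;1 -1.6 -1.5 5 0;1 -1.6 -1.5 10 0;1 -1.6 -1.5 15 0;1 -1.6 -1.5 19 0;1 -1.6 -1.5 19 0;1 -1.6 -1.5 19 0"}}

```text
t: 29.23
ee_pos: [0.5304, 0.0642, 0.0669]
tool_rot: [0.578, 0.816, -0.0, -0.0]
ft_force: [0.9, 0.0, -0.1]
finger_gap: 0.0113
```

```bash
python3 -c "
from h import *
plan((.5319,.0641,.0396,109.3))
"
```

```text
at [0.5304 0.0642 0.0669] ang 109.3 F [ 0.9  0.  -0.1] gap 0.0113 t 29.2
  dx -0.6 dy 1.4 dz 27.3 spin 0.0
```

>>> {"method": "arm_command", "body": {"series": "1 0 0.5 5 0;1 0 0.5 10 0;1 0 0.5 15 0;1 0 0.5 20 0;1 0 0.5 24 0;1 0 0.5 26 0;1 0 0.5 26 0"}}

```text
t: 29.82
ee_pos: [0.5307, 0.0642, 0.0407]
tool_rot: [0.578, 0.816, -0.0, -0.0]
ft_force: [0.3, -0.7, 0.0]
finger_gap: 0.0116
```

>>> {"method": "arm_command", "body": {"series": "1 0 0 1 0;1 0 0 2 0;1 0 0 3 0;1 0 0 3 0;1 0 0 3 0"}}

```text
t: 30.23
ee_pos: [0.5318, 0.0645, 0.0395]
tool_rot: [0.578, 0.816, 0.0, 0.001]
ft_force: [-2.5, -0.2, 5.6]
finger_gap: 0.0115
```

>>> {"method": "arm_command", "body": {"series": "0.8 0 0 -1 0;0.6 0 0 -1 0;0.6 0 0 -1 0;0.6 0 0 -1 0;0.6 0 0 -15 0;0.6 0 0 -40 0;0.6 0 0 -70 0;0.6 0 0 -100 0"}}

```text
t: 30.9
ee_pos: [0.5305, 0.0643, 0.1389]
tool_rot: [0.578, 0.816, -0.0, -0.001]
ft_force: [1.2, -1.0, -1.1]
finger_gap: 0.0342
```

```bash
python3 -c "
from h import *
s=arm.get_image('scene');save(s,'o.png',crop=(200,140,360,290),scale=3)
plan((.55,-.12,.15,81),(.534,-.2998,.12,53.8))
"
```

```text
at [0.5352 0.0655 0.1453] ang 109.3 F [2.4 1.8 2.8] gap 0.0342 t 30.9
  dx -179.9 dy -47.4 dz -4.7 spin 28.3
  dx -180.1 dy 12.3 dz 30.0 spin 27.2
```

>>> {"method": "arm_command", "body": {"series": "0.5 -22 -6 -5 4;0.5 -45 -12 -5 8;0.5 -70 -18 -5 12;0.5 -95 -25 -5 16;0.5 -120 -31 -5 20;0.5 -145 -38 -5 24;0.5 -180 -47 -5 28;0.5 -180 -47 -5 28"}}

```text
t: 31.62
ee_pos: [0.5459, -0.1306, 0.1428]
tool_rot: [0.763, 0.647, -0.002, 0.002]
ft_force: [-0.1, -1.4, -0.0]
finger_gap: 0.0426
```

>>> {"method": "arm_command", "body": {"series": "0.5 -30 2 5 5;0.5 -60 4 10 10;0.5 -90 6 15 15;0.5 -120 8 20 20;0.5 -150 10 25 25;0.5 -180 12 30 27;0.5 -180 12 30 27;0.5 -180 12 30 27"}}

```text
t: 32.28
ee_pos: [0.5298, -0.3031, 0.1124]
tool_rot: [0.891, 0.455, -0.001, -0.0]
ft_force: [0.2, 0.9, -0.1]
finger_gap: 0.0427
```

>>> {"method": "arm_command", "body": {"series": "0.5 0 0 0 0;0.5 0 0 0 0"}}

```text
t: 32.45
ee_pos: [0.5318, -0.2989, 0.1135]
tool_rot: [0.889, 0.458, 0.0, -0.0]
ft_force: [-0.3, 0.2, 0.3]
finger_gap: 0.0427
```

```bash
python3 -c "
from h import *
plan((.534,-.2998,.0375,53.8))
"
```

```text
at [ 0.5318 -0.2989  0.1135] ang 54.5 F [-0.3  0.2  0.3] gap 0.0427 t 32.5
  dx 0.6 dy 2.3 dz 76.0 spin 0.7
```

Descend and grip; then read once more before lifting.

>>> {"method": "arm_command", "body": {"series": "0.5 0.5 2 15 0;0.5 0.5 2 30 0;0.5 0.5 2 45 0;0.5 0.5 2 60 0;0.5 0.5 2 70 0;0.5 0.5 2 76 0;0.5 0.5 2 76 0;0.5 0.5 2 76 0"}}

```text
t: 33.12
ee_pos: [0.5335, -0.3012, 0.0378]
tool_rot: [0.89, 0.457, 0.0, 0.0]
ft_force: [0.8, -0.4, 0.9]
finger_gap: 0.0425
```

>>> {"method": "arm_command", "body": {"series": "0.7 0 0 0 0;0.8 0 0 0 0;0.9 0 0 0 0;1 0 0 0 0;1 0 0 0 0;1 0 0 0 0;1 0 0 0 0"}}

```text
t: 33.7
ee_pos: [0.5336, -0.3019, 0.0383]
tool_rot: [0.89, 0.456, 0.0, 0.001]
ft_force: [-1.7, 0.9, 5.4]
finger_gap: 0.0115
```

>>> {"method": "arm_command", "body": {"series": "1 0 0 -5 0;1 0 0 -20 0;1 0 0 -40 0;1 0 0 -60 0;1 0 0 -85 0;1 0 0 -110 0;1 0 0 -130 0;1 0 0 -130 0"}}

```text
t: 34.37
ee_pos: [0.5357, -0.3028, 0.1721]
tool_rot: [0.89, 0.456, 0.002, 0.003]
ft_force: [2.3, -0.3, 1.3]
finger_gap: 0.011
```

```bash
python3 -c "
from h import *
plan((.56,-.13,.168,85),(.5483,.0167,.168,109.3))
"
```

```text
at [ 0.5357 -0.3028  0.1721] ang 54.3 F [ 2.3 -0.3  1.3] gap 0.011 t 34.4
  dx 154.5 dy -81.1 dz 4.1 spin -30.7
  dx 145.1 dy -24.4 dz -0.0 spin -24.3
```

>>> {"method": "arm_command", "body": {"series": "1 20 -11 4 -4;1 40 -21 4 -8;1 65 -34 4 -12;1 90 -47 4 -17;1 110 -58 4 -22;1 135 -71 4 -27;1 154 -81 4 -30.5;1 154 -81 4 -30.5"}}

```text
t: 35.03
ee_pos: [0.5577, -0.1211, 0.1632]
tool_rot: [0.734, 0.679, 0.001, -0.001]
ft_force: [-0.1, -0.3, -0.6]
finger_gap: 0.0112
```

>>> {"method": "arm_command", "body": {"series": "1 25 -4 0 -4;1 50 -8 0 -9;1 75 -12 0 -14;1 100 -17 0 -19;1 125 -21 0 -24;1 145 -24 0 -24.5;1 145 -24 0 -24.5;1 145 -24 0 -24.5"}}

```text
t: 35.7
ee_pos: [0.5459, 0.0185, 0.1632]
tool_rot: [0.577, 0.817, -0.0, -0.0]
ft_force: [-0.3, -0.9, 0.1]
finger_gap: 0.0111
```

>>> {"method": "arm_command", "body": {"series": "1 0 0 10 0;1 0 0 30 0;1 0 0 50 0;1 0 0 65 0;1 0 0 75 0;1 0 0 75 0;1 0 0 75 0"}}

```text
t: 36.28
ee_pos: [0.546, 0.0164, 0.0878]
tool_rot: [0.579, 0.815, -0.0, -0.0]
ft_force: [0.7, 0.2, 0.2]
finger_gap: 0.0113
```

```bash
python3 -c "
from h import *
plan((.5487,.0155,.0413,109.3))
"
```

```text
at [0.546  0.0164 0.0878] ang 109.2 F [0.7 0.2 0.2] gap 0.0113 t 36.3
  dx -1.7 dy 2.3 dz 46.5 spin -0.1
```

>>> {"method": "arm_command", "body": {"series": "1 -1.5 2.3 0 0;1 -1.5 2.3 0 0;1 -1.5 2.3 5 0;1 -1.5 2.3 9 0;1 -1.5 2.3 13 0;1 -1.5 2.3 17 0;1 -1.5 2.3 17 0;1 -1.5 2.3 17 0"}}

```text
t: 36.95
ee_pos: [0.5487, 0.0166, 0.071]
tool_rot: [0.578, 0.816, -0.0, -0.0]
ft_force: [-0.2, 0.2, -1.0]
finger_gap: 0.0113
```

>>> {"method": "arm_command", "body": {"series": "1 0 0 2 0;1 0 0 4 0;1 0 0 4 0;1 0 0 4 0"}}

```text
t: 37.28
ee_pos: [0.5488, 0.0166, 0.0673]
tool_rot: [0.578, 0.816, -0.0, -0.0]
ft_force: [1.1, 0.6, -0.1]
finger_gap: 0.0112
```

```bash
python3 -c "
from h import *
plan((.5487,.0155,.0413,109.3))
"
```

```text
at [0.5488 0.0166 0.0673] ang 109.3 F [ 1.1  0.6 -0.1] gap 0.0112 t 37.3
  dx -1.0 dy -0.5 dz 26.0 spin 0.0
```

In the bore with no force. Press home, release and go for the next pin.

>>> {"method": "arm_command", "body": {"series": "1 -0.5 0 5 0;1 -0.5 0 10 0;1 -0.5 0 15 0;1 -0.5 0 20 0;1 -0.5 0 24 0;1 -0.5 0 26 0;1 -0.5 0 27.5 0;1 -0.5 0 27.5 0"}}

```text
t: 37.95
ee_pos: [0.5491, 0.0162, 0.0413]
tool_rot: [0.578, 0.816, -0.001, 0.0]
ft_force: [-5.2, -0.5, 11.9]
finger_gap: 0.0111
```

>>> {"method": "arm_command", "body": {"series": "1 0 0 1 0;1 0 0 1.5 0;1 0 0 1.5 0"}}

```text
t: 38.2
ee_pos: [0.5492, 0.0161, 0.0412]
tool_rot: [0.579, 0.816, -0.001, 0.0]
ft_force: [-6.5, -0.9, 20.3]
finger_gap: 0.011
```

>>> {"method": "arm_command", "body": {"series": "0.8 0 0 -2 0;0.6 0 0 -2 0;0.6 0 0 -2 0;0.6 0 0 -2 0;0.6 0 0 -15 0;0.6 0 0 -40 0;0.6 0 0 -70 0;0.6 0 0 -100 0"}}

```text
t: 38.87
ee_pos: [0.5484, 0.0164, 0.1396]
tool_rot: [0.578, 0.816, -0.0, -0.001]
ft_force: [0.9, -0.2, 0.6]
finger_gap: 0.0342
```

>>> {"method": "arm_command", "body": {"series": "0.5 0 0 -5 0;0.5 0 0 -5 0"}}

```text
t: 39.03
ee_pos: [0.5512, 0.0165, 0.1465]
tool_rot: [0.579, 0.816, 0.002, 0.002]
ft_force: [-0.0, -0.0, 0.1]
finger_gap: 0.0429
```

```bash
python3 -c "
from h import *
plan((.51,-.12,.15,81),(.4659,-.25,.12,53.8))
"
```

```text
at [0.5512 0.0165 0.1465] ang 109.3 F [-0.  -0.   0.1] gap 0.0429 t 39.0
  dx -115.2 dy -84.0 dz -3.5 spin 28.3
  dx -135.3 dy -23.2 dz 30.0 spin 27.2
```

>>> {"method": "arm_command", "body": {"series": "0.5 -15 -11 -3 4;0.5 -30 -22 -3 8;0.5 -45 -33 -3 12;0.5 -60 -44 -3 16;0.5 -80 -58 -3 20;0.5 -98 -71 -3 24;0.5 -115 -84 -3 28;0.5 -115 -84 -3 28"}}

```text
t: 39.7
ee_pos: [0.5052, -0.1263, 0.1453]
tool_rot: [0.762, 0.647, -0.002, -0.0]
ft_force: [0.4, 0.2, -0.5]
finger_gap: 0.0427
```

>>> {"method": "arm_command", "body": {"series": "0.5 -25 -4 5 5;0.5 -50 -8 10 10;0.5 -75 -12 15 15;0.5 -100 -17 20 20;0.5 -120 -21 25 25;0.5 -135 -23 30 27;0.5 -135 -23 30 27;0.5 -135 -23 30 27"}}

```text
t: 40.37
ee_pos: [0.4644, -0.2499, 0.1159]
tool_rot: [0.89, 0.456, -0.0, -0.001]
ft_force: [-0.4, -0.2, -0.2]
finger_gap: 0.043
```

>>> {"method": "arm_command", "body": {"series": "0.5 0 0 0 0;0.5 0 0 0 0"}}

```text
t: 40.53
ee_pos: [0.4658, -0.2484, 0.1167]
tool_rot: [0.889, 0.458, 0.001, -0.0]
ft_force: [-0.1, 0.9, 0.6]
finger_gap: 0.0428
```

```bash
python3 -c "
from h import *
plan((.4659,-.25,.0375,53.8))
"
```

```text
at [ 0.4658 -0.2484  0.1167] ang 54.5 F [-0.1  0.9  0.6] gap 0.0428 t 40.5
  dx -1.2 dy 1.0 dz 79.2 spin 0.7
```

>>> {"method": "arm_command", "body": {"series": "0.5 -1 1 15 0;0.5 -1 1 30 0;0.5 -1 1 45 0;0.5 -1 1 60 0;0.5 -1 1 70 0;0.5 -1 1 79 0;0.5 -1 1 79 0;0.5 -1 1 79 0"}}

```text
t: 41.2
ee_pos: [0.4652, -0.2511, 0.0374]
tool_rot: [0.89, 0.457, -0.0, -0.0]
ft_force: [-0.2, -0.5, 0.0]
finger_gap: 0.0428
```

>>> {"method": "arm_command", "body": {"series": "0.7 0 0 0 0;0.8 0 0 0 0;0.9 0 0 0 0;1 0 0 0 0;1 0 0 0 0;1 0 0 0 0;1 0 0 0 0"}}

```text
t: 41.78
ee_pos: [0.4656, -0.2519, 0.0382]
tool_rot: [0.89, 0.456, 0.0, 0.001]
ft_force: [-1.4, -0.0, 5.2]
finger_gap: 0.0112
```

>>> {"method": "arm_command", "body": {"series": "1 0 0 -5 0;1 0 0 -20 0;1 0 0 -40 0;1 0 0 -60 0;1 0 0 -85 0;1 0 0 -110 0;1 0 0 -130 0;1 0 0 -130 0"}}

```text
t: 42.45
ee_pos: [0.4676, -0.2527, 0.1717]
tool_rot: [0.89, 0.456, 0.002, 0.003]
ft_force: [0.6, -0.7, -0.1]
finger_gap: 0.0114
```

```bash
python3 -c "
from h import *
plan((.53,-.13,.168,85),(.5647,-.0302,.168,109.3))
"
```

```text
at [ 0.4676 -0.2527  0.1717] ang 54.3 F [ 0.6 -0.7 -0.1] gap 0.0114 t 42.5
  dx 136.0 dy -20.9 dz 3.7 spin -30.7
  dx 102.4 dy 25.9 dz -0.0 spin -24.3
```

>>> {"method": "arm_command", "body": {"series": "1 15 -3 4 -4;1 30 -5 4 -8;1 50 -8 4 -12;1 70 -11 4 -17;1 90 -14 4 -22;1 115 -18 4 -27;1 136 -21 4 -30.5;1 136 -21 4 -30.5"}}

```text
t: 43.12
ee_pos: [0.5289, -0.1227, 0.1629]
tool_rot: [0.735, 0.678, 0.002, -0.001]
ft_force: [0.5, 1.0, -0.8]
finger_gap: 0.0112
```

>>> {"method": "arm_command", "body": {"series": "1 20 5 0 -4;1 40 10 0 -9;1 60 15 0 -14;1 80 20 0 -19;1 102 26 0 -24;1 102 26 0 -24.5;1 102 26 0 -24.5;1 102 26 0 -24.5"}}

```text
t: 43.78
ee_pos: [0.5619, -0.0301, 0.1629]
tool_rot: [0.579, 0.816, -0.001, -0.0]
ft_force: [-0.6, -1.1, -1.5]
finger_gap: 0.0112
```

>>> {"method": "arm_command", "body": {"series": "1 0 0 10 0;1 0 0 30 0;1 0 0 50 0;1 0 0 65 0;1 0 0 75 0;1 0 0 75 0;1 0 0 75 0"}}

```text
t: 44.37
ee_pos: [0.5619, -0.0302, 0.0879]
tool_rot: [0.579, 0.815, -0.0, -0.0]
ft_force: [0.4, 0.4, 0.0]
finger_gap: 0.0113
```

```bash
python3 -c "
from h import *
plan((.5652,-.0310,.0412,109.3))
"
```

```text
at [ 0.5619 -0.0302  0.0879] ang 109.3 F [0.4 0.4 0. ] gap 0.0113 t 44.4
  dx -1.8 dy 2.8 dz 46.7 spin -0.0
```

>>> {"method": "arm_command", "body": {"series": "1 -1.5 2.8 0 0;1 -1.5 2.8 0 0;1 -1.5 2.8 5 0;1 -1.5 2.8 9 0;1 -1.5 2.8 13 0;1 -1.5 2.8 17 0;1 -1.5 2.8 17 0;1 -1.5 2.8 17 0"}}

```text
t: 45.03
ee_pos: [0.5654, -0.0301, 0.071]
tool_rot: [0.578, 0.816, -0.0, -0.0]
ft_force: [1.4, -0.3, 0.3]
finger_gap: 0.0108
```

>>> {"method": "arm_command", "body": {"series": "1 0 0 2 0;1 0 0 4 0;1 0 0 4 0;1 0 0 4 0"}}

```text
t: 45.37
ee_pos: [0.5655, -0.0301, 0.0673]
tool_rot: [0.578, 0.816, -0.0, 0.0]
ft_force: [0.9, -0.9, -0.9]
finger_gap: 0.011
```

```bash
python3 -c "
from h import *
plan((.5652,-.0310,.0412,109.3))
"
```

```text
at [ 0.5655 -0.0301  0.0673] ang 109.3 F [ 0.9 -0.9 -0.9] gap 0.011 t 45.4
  dx -0.7 dy -0.5 dz 26.1 spin 0.0
```

>>> {"method": "arm_command", "body": {"series": "1 -0.5 0 5 0;1 -0.5 0 10 0;1 -0.5 0 15 0;1 -0.5 0 20 0;1 -0.5 0 24 0;1 -0.5 0 26 0;1 -0.5 0 27.5 0;1 -0.5 0 27.5 0"}}

```text
t: 46.03
ee_pos: [0.5657, -0.0306, 0.0412]
tool_rot: [0.578, 0.816, -0.001, 0.0]
ft_force: [-3.8, 0.2, 10.4]
finger_gap: 0.011
```

```bash
python3 -c "
from h import *
plan()
"
```

```text
at [ 0.5657 -0.0306  0.0412] ang 109.3 F [-3.8  0.2 10.4] gap 0.011 t 46.0
```

>>> {"method": "arm_command", "body": {"series": "0.8 0 0 -1 0;0.6 0 0 -1 0;0.6 0 0 -1 0;0.6 0 0 -1 0;0.6 0 0 -15 0;0.6 0 0 -40 0;0.6 0 0 -70 0;0.6 0 0 -100 0"}}

```text
t: 46.7
ee_pos: [0.5647, -0.0304, 0.1402]
tool_rot: [0.578, 0.816, -0.0, -0.001]
ft_force: [-0.3, 0.4, 0.3]
finger_gap: 0.0341
```

>>> {"method": "arm_command", "body": {"series": "0.5 0 0 -5 0;0.5 0 0 -5 0"}}

```text
t: 46.87
ee_pos: [0.5674, -0.0304, 0.1472]
tool_rot: [0.579, 0.816, 0.001, 0.002]
ft_force: [0.2, 0.7, -0.3]
finger_gap: 0.0428
```

```bash
python3 -c "
from h import *
plan((.52,-.16,.15,81),(.4749,-.3095,.12,53.8))
"
```

```text
at [ 0.5674 -0.0304  0.1472] ang 109.3 F [ 0.2  0.7 -0.3] gap 0.0428 t 46.9
  dx -106.6 dy -87.6 dz -2.8 spin 28.3
  dx -154.7 dy -21.2 dz 30.0 spin 27.2
```

>>> {"method": "arm_command", "body": {"series": "0.5 -14 -11 -3 4;0.5 -28 -23 -3 8;0.5 -42 -35 -3 12;0.5 -57 -47 -3 16;0.5 -74 -60 -3 20;0.5 -90 -74 -3 24;0.5 -107 -88 -3 28;0.5 -107 -88 -3 28"}}

```text
t: 47.53
ee_pos: [0.515, -0.1674, 0.147]
tool_rot: [0.763, 0.647, -0.002, 0.0]
ft_force: [0.2, -0.9, -0.2]
finger_gap: 0.0428
```

>>> {"method": "arm_command", "body": {"series": "0.5 -28 -4 5 5;0.5 -56 -8 10 10;0.5 -84 -12 15 15;0.5 -110 -15 20 20;0.5 -135 -19 25 25;0.5 -155 -21 30 27;0.5 -155 -21 30 27;0.5 -155 -21 30 27"}}

```text
t: 48.2
ee_pos: [0.473, -0.3117, 0.1172]
tool_rot: [0.89, 0.456, -0.0, -0.001]
ft_force: [0.0, -0.1, 0.1]
finger_gap: 0.0429
```

>>> {"method": "arm_command", "body": {"series": "0.5 0 0 0 0;0.5 0 0 0 0"}}

```text
t: 48.37
ee_pos: [0.4748, -0.309, 0.1181]
tool_rot: [0.889, 0.458, 0.001, -0.0]
ft_force: [-0.8, -0.3, 0.2]
finger_gap: 0.043
```

```bash
python3 -c "
from h import *
plan((.4749,-.3095,.0375,53.8))
"
```

```text
at [ 0.4748 -0.309   0.1181] ang 54.5 F [-0.8 -0.3  0.2] gap 0.043 t 48.4
  dx -0.3 dy 0.3 dz 80.6 spin 0.7
```

>>> {"method": "arm_command", "body": {"series": "0.5 0.5 0 15 0;0.5 0.5 0 30 0;0.5 0.5 0 45 0;0.5 0.5 0 60 0;0.5 0.5 0 72 0;0.5 0.5 0 80 0;0.5 0.5 0 80 0;0.5 0.5 0 80 0"}}

```text
t: 49.03
ee_pos: [0.4744, -0.3098, 0.0379]
tool_rot: [0.89, 0.457, 0.0, -0.0]
ft_force: [0.8, 0.8, 1.4]
finger_gap: 0.0425
```

>>> {"method": "arm_command", "body": {"series": "0.7 0 0 0 0;0.8 0 0 0 0;0.9 0 0 0 0;1 0 0 0 0;1 0 0 0 0;1 0 0 0 0;1 0 0 0 0"}}

```text
t: 49.62
ee_pos: [0.4748, -0.3107, 0.0388]
tool_rot: [0.89, 0.456, 0.0, 0.001]
ft_force: [-0.7, 0.4, 6.0]
finger_gap: 0.0112
```

>>> {"method": "arm_command", "body": {"series": "1 0 0 -5 0;1 0 0 -20 0;1 0 0 -40 0;1 0 0 -60 0;1 0 0 -85 0;1 0 0 -110 0;1 0 0 -130 0;1 0 0 -130 0"}}

```text
t: 50.28
ee_pos: [0.4767, -0.3116, 0.1724]
tool_rot: [0.89, 0.456, 0.002, 0.004]
ft_force: [0.6, -0.4, 0.3]
finger_gap: 0.0112
```

```bash
python3 -c "
from h import *
plan((.53,-.17,.168,85),(.5815,-.0776,.168,109.3))
"
```

```text
at [ 0.4767 -0.3116  0.1724] ang 54.3 F [ 0.6 -0.4  0.3] gap 0.0112 t 50.3
  dx 146.1 dy -39.4 dz 4.4 spin -30.7
  dx 96.5 dy 43.3 dz -0.0 spin -24.3
```

>>> {"method": "arm_command", "body": {"series": "1 15 -4 4 -4;1 35 -9 4 -8;1 55 -15 4 -12;1 75 -20 4 -17;1 100 -27 4 -22;1 125 -33 4 -27;1 146 -39 4 -30.5;1 146 -39 4 -30.5"}}

```text
t: 50.95
ee_pos: [0.529, -0.1622, 0.1634]
tool_rot: [0.735, 0.678, 0.001, -0.001]
ft_force: [0.2, 0.0, -0.6]
finger_gap: 0.011
```

>>> {"method": "arm_command", "body": {"series": "1 20 9 0 -4;1 40 18 0 -9;1 60 28 0 -14;1 80 37 0 -19;1 95 46 0 -24;1 95 46 0 -24.5;1 95 46 0 -24.5;1 95 46 0 -24.5"}}

```text
t: 51.62
ee_pos: [0.5814, -0.0797, 0.1633]
tool_rot: [0.579, 0.815, -0.001, -0.0]
ft_force: [-0.9, -0.5, -1.3]
finger_gap: 0.011
```

>>> {"method": "arm_command", "body": {"series": "1 0 0 10 0;1 0 0 30 0;1 0 0 50 0;1 0 0 65 0;1 0 0 75 0;1 0 0 75 0;1 0 0 75 0"}}

```text
t: 52.2
ee_pos: [0.5815, -0.0791, 0.0884]
tool_rot: [0.579, 0.815, -0.0, -0.0]
ft_force: [0.1, -0.2, -0.1]
finger_gap: 0.0111
```

```bash
python3 -c "
from h import *
plan((.5820,-.0783,.0418,109.3))
"
```

```text
at [ 0.5815 -0.0791  0.0884] ang 109.3 F [ 0.1 -0.2 -0.1] gap 0.0111 t 52.2
  dx 0.6 dy 0.7 dz 46.6 spin -0.0
```

>>> {"method": "arm_command", "body": {"series": "1 0.6 0.7 0 0;1 0.6 0.7 0 0;1 0.6 0.7 5 0;1 0.6 0.7 9 0;1 0.6 0.7 13 0;1 0.6 0.7 17 0;1 0.6 0.7 21 0;1 0.6 0.7 21 0"}}

```text
t: 52.87
ee_pos: [0.5818, -0.0776, 0.0668]
tool_rot: [0.578, 0.816, -0.0, -0.001]
ft_force: [1.1, -0.2, -1.2]
finger_gap: 0.0115
```

```bash
python3 -c "
from h import *
plan((.5820,-.0783,.0418,109.3))
"
```

```text
at [ 0.5818 -0.0776  0.0668] ang 109.3 F [ 1.1 -0.2 -1.2] gap 0.0115 t 52.9
  dx -0.7 dy -0.1 dz 25.0 spin 0.0
```

>>> {"method": "arm_command", "body": {"series": "1 -0.5 0 5 0;1 -0.5 0 10 0;1 -0.5 0 15 0;1 -0.5 0 20 0;1 -0.5 0 24 0;1 -0.5 0 26 0;1 -0.5 0 26.5 0;1 -0.5 0 26.5 0"}}

```text
t: 53.53
ee_pos: [0.5823, -0.0783, 0.0419]
tool_rot: [0.579, 0.816, -0.001, -0.0]
ft_force: [-1.8, -0.1, 2.9]
finger_gap: 0.0114
```

>>> {"method": "arm_command", "body": {"series": "0.8 0 0 -1 0;0.6 0 0 -1 0;0.6 0 0 -1 0;0.6 0 0 -1 0;0.6 0 0 -15 0;0.6 0 0 -40 0;0.6 0 0 -70 0;0.6 0 0 -100 0"}}

```text
t: 54.2
ee_pos: [0.582, -0.078, 0.1419]
tool_rot: [0.578, 0.816, -0.0, -0.001]
ft_force: [0.4, -0.4, -0.4]
finger_gap: 0.0342
```

>>> {"method": "arm_command", "body": {"series": "0 0 0 -20 0;0 0 0 -40 0;0 0 0 -40 0;0 0 0 -40 0"}}

```text
t: 54.53
ee_pos: [0.5834, -0.0782, 0.1823]
tool_rot: [0.579, 0.816, 0.0, 0.001]
ft_force: [0.7, -0.9, -0.4]
finger_gap: 0.08
```

```bash
python3 -c "
from h import *
s=arm.get_image('scene');d=arm.get_image('side')
a=cv2.resize(s['color'][170:300,190:350,::-1],(640,520),interpolation=cv2.INTER_CUBIC);cv2.imwrite('pics/p.png',a)
print([(round(b['conf'],2),b['extent']) for b in arm.boxes_of('key_stand','scene')])
print([(round(b['conf'],2),b['extent']) for b in arm.boxes_of('hex_key','scene')])
plan((.56,.1,.2,115),(.5254,.2428,.19,125.5))
"
```

```text
[(0.9, [354.5, 157.2, 406.3, 199.2]), (0.61, [227.2, 157.8, 262.4, 177.4])]
[(0.65, [374.8, 150.7, 396.4, 172.3])]
at [ 0.5815 -0.0782  0.1797] ang 109.3 F [ 0.  -0.5 -0.1] gap 0.0855 t 54.7
  dx 175.3 dy 38.7 dz -20.3 spin -5.7
  dx 144.0 dy 29.0 dz 10.0 spin -10.5
```

View pics/p.png

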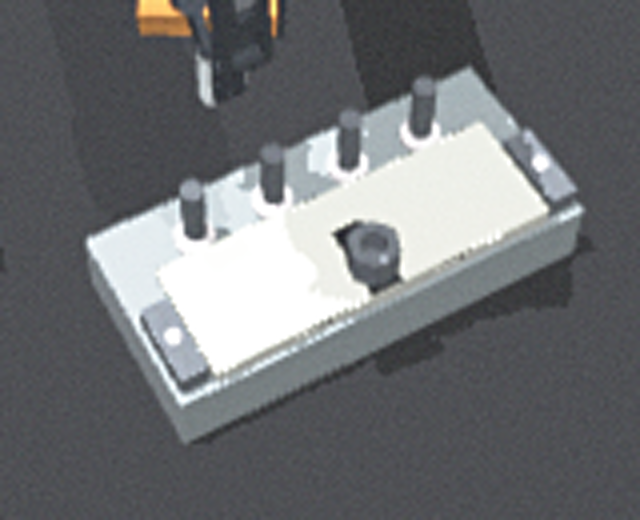

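>>> {"method": "arm_command", "body": {"series": "0 20 4 -20 0;0 45 10 -20 -1;0 70 15 -20 -2;0 95 20 -20 -3;0 120 26 -20 -4;0 145 32 -20 -5;0 175 39 -20 -5.5;0 175 39 -20 -5.5"}}

```text
t: 55.4
ee_pos: [0.5592, 0.1083, 0.2008]
tool_rot: [0.534, 0.845, 0.002, -0.002]
ft_force: [0.2, 1.3, 0.2]
finger_gap: 0.0854
```

```bash
python3 -c "
from h import *
plan((.4825,.302,.2,125.4))
"
```

```text
at [0.5592 0.1083 0.2008] ang 115.4 F [0.2 1.3 0.2] gap 0.0854 t 55.4
  dx 207.9 dy 13.8 dz 0.8 spin -10.0
```

>>> {"method": "arm_command", "body": {"series": "0 28 2 0 -2;0 56 4 0 -4;0 85 6 0 -6;0 115 8 0 -8;0 150 10 0 -10;0 185 12 0 -10;0 208 14 0 -10;0 208 14 0 -10"}}

```text
t: 56.07
ee_pos: [0.4827, 0.3011, 0.2009]
tool_rot: [0.459, 0.889, 0.001, -0.002]
ft_force: [-0.0, 0.9, 0.7]
finger_gap: 0.0853
```

>>> {"method": "arm_command", "body": {"series": "0 0 0 0 0;0 0 0 0 0"}}

```text
t: 56.23
ee_pos: [0.4872, 0.2932, 0.2004]
tool_rot: [0.464, 0.886, -0.001, -0.0]
ft_force: [0.5, -0.8, -0.9]
finger_gap: 0.0855
```

```bash
cat > key.py <<'E'
from h import *
w=arm.get_image('wrist')
c=w['color'].astype(int);m=((c[:,:,2]>c[:,:,0]+60)&(c[:,:,2]>100)).astype(np.uint8)
n,L,st,ce=cv2.connectedComponentsWithStats(m);i=1+np.argmax(st[1:,4])
r=cv2.minAreaRect(np.argwhere(L==i)[:,::-1].astype(np.float32));print(st[i],r)
b=cv2.boxPoints(r);b=b[np.argsort(b[:,1])];up=b[:2].mean(0);lo=b[2:].mean(0)
for z in(.1,):
  A=atz(w,*up,z);B=atz(w,*lo,z);an=np.degrees(np.arctan2(*(A-B)[1::-1]));print(A,B,np.linalg.norm(A-B)*1e3,(A+B)/2,an)
print(arm.boxes_of('key_stand','wrist'))
save(w,'q.png',crop=(150,70,350,250),scale=3)
C=B+(A-B)/np.linalg.norm(A-B)*.04
print('centre from lower end',C)
plan((*C[:2],.0505,an))
E
python3 key.py
```

```text
[239 123  15  75 985] ((246.0, 160.0), (74.0, 14.0), 90.0)
[0.44798708 0.33629735 0.1       ] [0.49351147 0.26951421 0.1       ] 80.82361962624074 [0.47074927 0.30290578 0.1       ] 124.28127095930279
[{'extent': [202.0, 106.4, 292.9, 200.4], 'conf': 0.7}, {'extent': [167.7, 248.8, 258.9, 341.7], 'conf': 0.4}]
centre from lower end [0.47098123 0.30256551 0.1       ]
at [0.4878 0.2925 0.2007] ang 124.6 F [0.1 0.2 0.2] gap 0.0852 t 56.3
  dx 17.8 dy -8.2 dz 150.2 spin 0.4
```

>>> {"method": "arm_command", "body": {"series": "0 5 -2 20 0;0 10 -5 45 0;0 18 -8 75 0.4;0 18 -8 100 0.4;0 18 -8 100 0.4;0 18 -8 100 0.4;0 18 -8 100 0.4"}}

```text
t: 56.92
ee_pos: [0.4717, 0.3047, 0.1027]
tool_rot: [0.467, 0.884, 0.001, 0.001]
ft_force: [-0.2, 0.7, 0.4]
finger_gap: 0.0855
```

```bash
python3 key.py
```

```text
[ 240  159   22  104 1884] ((250.81198120117188, 210.41964721679688), (103.18646240234375, 19.592002868652344), 88.36341857910156)
[0.44580447 0.33784013 0.1       ] [0.49461864 0.26975692 0.1       ] 83.77437939447312 [0.47021155 0.30379853 0.1       ] 125.63969444160178
[]
centre from lower end [0.47131119 0.30226482 0.1       ]
at [0.4719 0.3053 0.1033] ang 124.3 F [-0.2  0.4 -0.6] gap 0.0856 t 57.0
  dx -2.2 dy -2.2 dz 52.8 spin -1.3
```

>>> {"method": "arm_command", "body": {"series": "0 -2 -1.5 12 -1;0 -2 -1.5 24 -1;0 -2 -1.5 36 -1;0 -2 -1.5 46 -1;0 -2 -1.5 52 -1;0 -2 -1.5 53 -1;0 -2 -1.5 53 -1"}}

```text
t: 57.6
ee_pos: [0.4695, 0.3022, 0.0476]
tool_rot: [0.458, 0.889, -0.001, -0.0]
ft_force: [-0.6, 0.4, 0.3]
finger_gap: 0.0857
```

>>> {"method": "arm_command", "body": {"series": "0.4 0 0 0 0;0.7 0 0 0 0;0.8 0 0 0 0;0.9 0 0 0 0;1 0 0 0 0;1 0 0 0 0;1 0 0 0 0;1 0 0 0 0"}}

```text
t: 58.27
ee_pos: [0.4703, 0.3024, 0.0488]
tool_rot: [0.459, 0.889, 0.0, 0.0]
ft_force: [-0.2, -0.2, 2.6]
finger_gap: 0.0128
```

>>> {"method": "arm_command", "body": {"series": "1 0 0 -10 0;1 0 0 -30 0;1 0 0 -55 0;1 0 0 -80 0;1 0 0 -105 0;1 0 0 -125 0;1 0 0 -125 0;1 0 0 -125 0"}}

```text
t: 58.93
ee_pos: [0.4702, 0.3025, 0.1742]
tool_rot: [0.459, 0.889, 0.001, 0.001]
ft_force: [-0.1, 0.0, -2.0]
finger_gap: 0.012
```

```bash
python3 -c "
from h import *
plan((.55,.15,.175,124),(.6226,.0150,.175,123.8))
"
```

```text
at [0.4702 0.3025 0.1742] ang 125.4 F [-0.1  0.  -2. ] gap 0.012 t 58.9
  dx -170.6 dy -23.3 dz -0.8 spin 1.4
  dx -152.5 dy -15.3 dz -0.0 spin 0.2
```

>>> {"method": "arm_command", "body": {"series": "1 -20 -3 -3 0;1 -45 -6 -3 0;1 -70 -10 -3 1;1 -95 -13 -3 1;1 -120 -16 -3 1;1 -145 -20 -3 1.4;1 -170 -23 -3 1.4;1 -170 -23 -3 1.4"}}

```text
t: 59.6
ee_pos: [0.5513, 0.1424, 0.1736]
tool_rot: [0.473, 0.881, -0.003, -0.0]
ft_force: [0.2, -1.2, -3.1]
finger_gap: 0.0125
```

>>> {"method": "arm_command", "body": {"series": "1 -20 -2 0 0;1 -45 -4 0 0;1 -70 -7 0 0;1 -95 -10 0 0;1 -120 -12 0 0;1 -150 -15 0 0;1 -150 -15 0 0;1 -150 -15 0 0"}}

```text
t: 60.27
ee_pos: [0.6204, 0.0147, 0.1737]
tool_rot: [0.471, 0.882, -0.001, -0.002]
ft_force: [-0.1, 0.6, -2.5]
finger_gap: 0.0126
```

>>> {"method": "arm_command", "body": {"series": "1 0 0 5 0;1 0 0 5 0;1 0 0 5 0"}}

```text
t: 60.52
ee_pos: [0.62, 0.0193, 0.1704]
tool_rot: [0.468, 0.884, -0.0, -0.001]
ft_force: [0.7, 0.2, -2.0]
finger_gap: 0.0123
```

```bash
python3 -c "
from h import *
plan((.6230,.0180,.135,123.8))
"
```

```text
at [0.62   0.0193 0.1704] ang 124.2 F [ 0.7  0.2 -2. ] gap 0.0123 t 60.5
  dx -2.8 dy 1.8 dz 35.4 spin 0.4
```

>>> {"method": "arm_command", "body": {"series": "1 -2.5 1.8 8 0.4;1 -2.5 1.8 17 0.4;1 -2.5 1.8 26 0.4;1 -2.5 1.8 34 0.4;1 -2.5 1.8 34 0.4;1 -2.5 1.8 34 0.4;1 -2.5 1.8 34 0.4"}}

```text
t: 61.1
ee_pos: [0.6243, 0.0167, 0.1375]
tool_rot: [0.472, 0.881, 0.0, 0.0]
ft_force: [-0.2, 1.1, -1.8]
finger_gap: 0.0124
```

```bash
python3 -c "
from h import *
plan((.6230,.0180,.1068,123.8))
"
```

```text
at [0.6243 0.0167 0.1375] ang 123.6 F [-0.2  1.1 -1.8] gap 0.0124 t 61.1
  dx 1.8 dy -0.4 dz 30.7 spin -0.2
```

>>> {"method": "arm_command", "body": {"series": "1 1.5 -0.4 4 0;1 1.5 -0.4 8 0;1 1.5 -0.4 12 0;1 1.5 -0.4 16 0;1 1.5 -0.4 16 0;1 1.5 -0.4 16 0"}}

```text
t: 61.6
ee_pos: [0.6227, 0.0176, 0.1209]
tool_rot: [0.472, 0.881, -0.0, -0.0]
ft_force: [-0.1, 0.6, -3.0]
finger_gap: 0.0119
```

>>> {"method": "arm_command", "body": {"series": "1 0 0 2 0;1 0 0 4 0;1 0 0 6 0;1 0 0 8 0;1 0 0 8 0;1 0 0 8 0"}}

```text
t: 62.1
ee_pos: [0.6225, 0.0172, 0.1127]
tool_rot: [0.473, 0.881, -0.001, -0.0]
ft_force: [-1.3, -2.1, -2.7]
finger_gap: 0.0122
```

>>> {"method": "arm_command", "body": {"series": "1 0 0 2 0;1 0 0 4 0;1 0 0 6 0;1 0 0 7 0;1 0 0 7 0"}}

```text
t: 62.52
ee_pos: [0.6229, 0.0174, 0.1068]
tool_rot: [0.472, 0.881, -0.0, 0.0]
ft_force: [-2.8, -1.6, 2.9]
finger_gap: 0.0125
```

>>> {"method": "arm_command", "body": {"series": "1 0 0 1 0;1 0 0 1 0;1 0 0 1 0"}}

```text
t: 62.77
ee_pos: [0.6231, 0.0175, 0.1067]
tool_rot: [0.473, 0.881, -0.0, 0.0]
ft_force: [-4.4, -2.9, 7.2]
finger_gap: 0.0119
```

>>> {"method": "arm_command", "body": {"series": "1 0 0 0 5;1 0 0 0 10;1 0 0 0 15;1 0 0 0 20;1 0 0 0 25;1 0 0 0 30;1 0 0 0 35;1 0 0 0 40"}}

```text
t: 63.43
ee_pos: [0.6232, 0.0176, 0.1067]
tool_rot: [0.747, 0.665, -0.0, 0.001]
ft_force: [-3.8, -2.2, 7.3]
finger_gap: 0.0118
```

>>> {"method": "arm_command", "body": {"series": "1 0 0 0 5;1 0 0 0 10;1 0 0 0 15;1 0 0 0 20;1 0 0 0 25;1 0 0 0 30;1 0 0 0 35;1 0 0 0 35"}}

```text
t: 64.1
ee_pos: [0.6236, 0.0176, 0.1067]
tool_rot: [0.912, 0.41, 0.001, 0.001]
ft_force: [-3.7, -1.9, 6.9]
finger_gap: 0.0124
```

```bash
python3 -c "
from h import *
plan();print(arm.state()['torque'],arm.state()['joints'][-1])
"
```

```text
at [0.6236 0.0176 0.1067] ang 48.5 F [-3.7 -1.9  6.9] gap 0.0124 t 64.1
[-0.49389246  1.01979329 -0.02639681] -0.9770958841333102
```

>>> {"method": "arm_command", "body": {"series": "1 0 0 0 4;1 0 0 0 8;1 0 0 0 8;1 0 0 0 8"}}

```text
t: 64.43
ee_pos: [0.6236, 0.0175, 0.1067]
tool_rot: [0.938, 0.347, 0.001, 0.001]
ft_force: [-3.3, -1.9, 6.4]
finger_gap: 0.0125
```

```bash
python3 -c "
from h import *
plan();print(arm.state()['torque'],arm.state()['joints'][-1])
w=arm.get_image('wrist');save(w,'r.png',scale=1.5);cv2.imwrite('pics/sc_r.png',arm.get_image('scene')['color'][:,:,::-1])
"
```

```text
at [0.6236 0.0175 0.1067] ang 40.6 F [-3.3 -1.9  6.4] gap 0.0125 t 64.4
[-0.50830626  1.03681422  0.03896703] -1.1023204248759102
```

```bash
python3 -c "
from h import *
s=arm.get_image('scene');g=s['color'].mean(2)
th=np.radians(19.3);X=np.array([np.cos(th),np.sin(th)]);Y=np.array([-X[1],X[0]]);c=np.array([.5566,-.0068])
op=cv2.resize(cv2.imread('pics/p.png'),(160,130),interpolation=cv2.INTER_AREA).mean(2)
for y in(-90,-75,50,90):
  r=[];q=[]
  for x in range(-4,100,2):
    u,v=proj(s,[*(c+X*x*1e-3+Y*y*1e-3),.056])
    r.append(int(cv2.remap(g.astype(np.float32),np.float32([[u]]),np.float32([[v]]),1)[0,0]))
    q.append(int(cv2.remap(op.astype(np.float32),np.float32([[u-190]]),np.float32([[v-170]]),1)[0,0]))
  print(y,'now ',r);print(y,'open',q)
"
```

```text
-90 now  [207, 208, 204, 201, 204, 227, 248, 254, 252, 251, 251, 251, 251, 251, 251, 251, 251, 251, 251, 251, 251, 251, 251, 251, 251, 251, 252, 251, 251, 252, 251, 251, 251, 251, 251, 251, 251, 251, 251, 252, 254, 254, 229, 157, 131, 162, 208, 212, 213, 199, 155, 107]
-90 open [234, 234, 233, 232, 233, 233, 232, 231, 239, 248, 254, 255, 255, 255, 255, 255, 255, 255, 255, 255, 255, 255, 255, 255, 255, 255, 255, 255, 255, 255, 255, 255, 255, 255, 255, 255, 255, 255, 255, 255, 255, 255, 255, 254, 254, 237, 195, 156, 175, 197, 183, 137]
-75 now  [82, 75, 74, 70, 76, 114, 206, 248, 254, 252, 251, 251, 251, 251, 251, 251, 251, 251, 251, 251, 251, 251, 251, 251, 251, 251, 251, 251, 251, 251, 251, 251, 251, 251, 251, 251, 251, 251, 252, 252, 254, 254, 209, 139, 131, 167, 207, 212, 214, 195, 147, 108]
-75 open [102, 90, 88, 85, 91, 112, 191, 238, 254, 254, 254, 253, 253, 253, 253, 253, 253, 254, 254, 255, 255, 255, 255, 255, 255, 255, 255, 255, 255, 255, 255, 255, 255, 255, 255, 255, 255, 255, 255, 255, 255, 255, 255, 254, 253, 229, 183, 158, 186, 210, 182, 134]
50 now  [44, 44, 43, 47, 48, 
[... 331 characters left out ...]
8, 238, 238, 237, 237, 237, 237, 236, 236, 237, 237, 237, 236, 237, 238, 237, 237, 237, 237, 237, 238, 237, 237, 238, 239, 234, 187, 153, 148, 166, 164, 143, 127]
90 now  [162, 202, 208, 207, 205, 207, 222, 244, 253, 252, 251, 251, 251, 251, 251, 251, 251, 251, 251, 251, 251, 251, 251, 252, 252, 253, 235, 215, 208, 205, 207, 207, 208, 211, 210, 209, 209, 210, 211, 211, 210, 203, 169, 138, 135, 140, 148, 145, 145, 141, 123, 106]
90 open [144, 170, 176, 177, 175, 174, 171, 171, 189, 202, 221, 238, 237, 237, 237, 237, 236, 236, 236, 236, 236, 237, 237, 237, 237, 236, 236, 236, 237, 237, 237, 236, 236, 237, 236, 236, 236, 236, 237, 236, 236, 236, 237, 238, 236, 213, 178, 163, 162, 163, 147, 131]
```

>>> {"method": "arm_command", "body": {"series": "1 0 0 0 2;1 0 0 0 4;1 0 0 0 6;1 0 0 0 6;1 0 0 0 6"}}

```text
t: 65.0
ee_pos: [0.6237, 0.0176, 0.1067]
tool_rot: [0.955, 0.298, 0.001, 0.001]
ft_force: [-3.1, -1.5, 5.9]
finger_gap: 0.0122
```

```bash
cat > edge.py <<'E'
from h import *
s=arm.get_image('scene');g=s['color'].mean(2).astype(np.float32)
plan();print(arm.state()['torque'])
th=np.radians(19.3);X=np.array([np.cos(th),np.sin(th)]);Y=np.array([-X[1],X[0]]);c=np.array([.5566,-.0068])
for y in(-95,-90,-85,-80,-75,-70,85,90,95):
  xs=np.arange(70,96,.5);P=np.float32([proj(s,[*(c+X*x*1e-3+Y*y*1e-3),.056]) for x in xs])
  v=cv2.remap(g,P[:,:1].copy(),P[:,1:].copy(),1)[:,0];d=np.gradient(v);i=np.argmin(d[:34]);print(y,xs[i],end='; ')
print()
E
python3 edge.py
```

```text
at [0.6237 0.0175 0.1067] ang 34.7 F [-2.9 -1.9  6.8] gap 0.0124 t 65.0
[-0.49920498  1.00091908  0.1369576 ]
-95 79.5; -90 80.0; -85 79.5; -80 79.5; -75 79.5; -70 81.5; 85 79.5; 90 79.5; 95 80.5;
```

>>> {"method": "arm_command", "body": {"series": "1 0 0 0 2;1 0 0 0 4;1 0 0 0 4;1 0 0 0 4"}}

```text
t: 65.38
ee_pos: [0.6237, 0.0175, 0.1067]
tool_rot: [0.964, 0.265, 0.001, 0.001]
ft_force: [-4.2, -2.2, 5.2]
finger_gap: 0.0123
```

```bash
python3 edge.py
```

```text
at [0.6237 0.0176 0.1067] ang 30.7 F [-4.2 -2.1  6.1] gap 0.0122 t 65.4
[-0.61248272  0.99979654  0.24641007]
-95 79.5; -90 80.0; -85 79.5; -80 79.5; -75 79.5; -70 81.5; 85 79.5; 90 79.5; 95 80.5;
```

>>> {"method": "arm_command", "body": {"series": "1 0 0 0 -4;1 0 0 0 -6;1 0 0 -10 -6;1 0 0 -25 -6;1 0 0 -45 -6;1 0 0 -65 -6;1 0 0 -80 -6;1 0 0 -80 -6"}}

```text
t: 66.1
ee_pos: [0.6268, 0.0194, 0.1901]
tool_rot: [0.949, 0.314, 0.005, 0.001]
ft_force: [0.0, -0.2, -1.3]
finger_gap: 0.0125
```

```bash
python3 edge.py; python3 -c "
from h import *
plan((.585,.1,.185,80),(.512,.2445,.185,125.4))"
```

```text
at [0.6254 0.019  0.1878] ang 36.6 F [-0.3  0.9 -2.5] gap 0.0123 t 66.2
[0.01166794 0.02361287 0.04086588]
-95 82.0; -90 81.5; -85 81.0; -80 81.0; -75 80.5; -70 81.0; 85 79.5; 90 79.5; 95 80.5; 
at [0.6254 0.019  0.1878] ang 36.6 F [-0.3  0.9 -2.5] gap 0.0123 t 66.2
  dx 15.9 dy -89.1 dz 2.8 spin -43.4
  dx 129.6 dy -97.0 dz -0.0 spin -45.4
```

>>> {"method": "arm_command", "body": {"series": "1 2 -11 0 -6;1 4 -22 0 -12;1 6 -33 0 -18;1 8 -45 0 -24;1 10 -57 0 -30;1 12 -68 0 -36;1 14 -80 0 -42;1 16 -89 0 -43.4"}}

```text
t: 66.82
ee_pos: [0.5816, 0.1002, 0.184]
tool_rot: [0.765, 0.644, -0.0, -0.001]
ft_force: [-0.0, 0.1, -2.3]
finger_gap: 0.0119
```

>>> {"method": "arm_command", "body": {"series": "1 16 -12 0 -6;1 32 -24 0 -12;1 48 -36 0 -18;1 65 -48 0 -24;1 82 -61 0 -30;1 98 -73 0 -36;1 115 -86 0 -42;1 130 -97 0 -45.4"}}

```text
t: 67.48
ee_pos: [0.5085, 0.2451, 0.1847]
tool_rot: [0.457, 0.889, 0.0, -0.0]
ft_force: [-0.3, -0.1, -1.1]
finger_gap: 0.0122
```

>>> {"method": "arm_command", "body": {"series": "1 0 0 0 0;1 0 0 0 0;1 0 0 0 0"}}

```text
t: 67.73
ee_pos: [0.5101, 0.2427, 0.1849]
tool_rot: [0.46, 0.888, -0.0, 0.0]
ft_force: [0.6, -0.2, -1.6]
finger_gap: 0.0122
```

```bash
cat > hole.py <<'E'
from h import *
w=arm.get_image('wrist');g=w['color'].mean(2)
u,v=proj(w,[.4712,.3024,.064]);print('expect',u,v)
m=(g>190).astype(np.uint8)
n,L,st,ce=cv2.connectedComponentsWithStats(m,connectivity=4)
i=L[int(v)-25:int(v)+26,int(u)-25:int(u)+26];i=np.bincount(i[i>0]).argmax();print(st[i])
cs,h=cv2.findContours((L==i).astype(np.uint8),cv2.RETR_CCOMP,cv2.CHAIN_APPROX_NONE)
for k,c in enumerate(cs):
  a=cv2.contourArea(c)
  if h[0][k][3]>=0 and a>60:
    M=cv2.moments(c);p=(M['m10']/M['m00'],M['m01']/M['m00']);print('hole',p,a,atz(w,*p,.064))
  elif a>500: r=cv2.minAreaRect(c);print('rect',r,atz(w,*r[0],.064))
save(w,'s.png',crop=(150,20,350,200),scale=3)
plan()
E
python3 hole.py
```

```text
expect 255.88675327426358 108.61715882934031
[ 203   54  106  108 6202]
rect ((254.89480590820312, 108.54989624023438), (81.55220031738281, 82.66999816894531), 27.758541107177734) [0.47028407 0.30183747 0.064     ]
hole (255.09323116219667, 110.00766283524904) 261.0 [0.47134399 0.30071623 0.064     ]
at [0.5104 0.2422 0.185 ] ang 125.2 F [-0.8 -0.5 -1.9] gap 0.0123 t 67.8
```

```bash
python3 -c "
from h import *
plan((.4708,.3020,.112,125.4))"
```

```text
at [0.5104 0.2422 0.185 ] ang 125.2 F [-0.8 -0.5 -1.9] gap 0.0123 t 67.8
  dx 71.7 dy 2.2 dz 73.0 spin -0.2
```

>>> {"method": "arm_command", "body": {"series": "1 20 1 0 0;1 40 1 0 0;1 60 2 0 0;1 71.5 2 0 0;1 71.5 2 0 0;1 71.5 2 0 0;1 71.5 2 0 0;1 71.5 2 0 0"}}

```text
t: 68.45
ee_pos: [0.4712, 0.3011, 0.1851]
tool_rot: [0.46, 0.888, -0.0, 0.0]
ft_force: [0.6, -0.5, -1.9]
finger_gap: 0.0123
```

>>> {"method": "arm_command", "body": {"series": "1 0 0 15 0;1 0 0 30 0;1 0 0 45 0;1 0 0 60 0;1 0 0 68 0;1 0 0 72 0;1 0 0 72 0;1 0 0 72 0"}}

```text
t: 69.12
ee_pos: [0.4705, 0.303, 0.1139]
tool_rot: [0.459, 0.889, 0.0, 0.0]
ft_force: [-0.2, 0.4, -1.8]
finger_gap: 0.012
```

```bash
python3 -c "
from h import *
plan((.4706,.3022,.05,125.4))"
```

```text
at [0.4705 0.303  0.1139] ang 125.4 F [-0.2  0.4 -1.8] gap 0.012 t 69.1
  dx -0.7 dy -0.4 dz 63.9 spin -0.0
```

>>> {"method": "arm_command", "body": {"series": "1 -1 0 4 0;1 -1 0 8 0;1 -1 0 12 0;1 -1 0 15 0;1 -1 0 15 0;1 -1 0 15 0"}}

```text
t: 69.62
ee_pos: [0.4703, 0.302, 0.0981]
tool_rot: [0.458, 0.889, -0.0, -0.0]
ft_force: [0.3, -0.3, -2.0]
finger_gap: 0.0122
```

>>> {"method": "arm_command", "body": {"series": "1 0 0 6 0;1 0 0 12 0;1 0 0 18 0;1 0 0 18 0"}}

```text
t: 69.95
ee_pos: [0.4697, 0.3013, 0.0787]
tool_rot: [0.458, 0.889, -0.001, -0.001]
ft_force: [-0.0, 0.4, -1.9]
finger_gap: 0.0123
```

>>> {"method": "arm_command", "body": {"series": "1 0 0 7 0;1 0 0 14 0;1 0 0 20 0;1 0 0 25 0;1 0 0 28 0;1 0 0 30 0;1 0 0 31 0;1 0 0 31 0"}}

```text
t: 70.62
ee_pos: [0.4705, 0.3021, 0.0493]
tool_rot: [0.458, 0.889, -0.0, 0.0]
ft_force: [0.8, -0.1, -1.6]
finger_gap: 0.0121
```

```bash
python3 -c "
from h import *
plan((.4703,.3024,.0488,125.4))"
```

```text
at [0.4705 0.3021 0.0493] ang 125.4 F [ 0.8 -0.1 -1.6] gap 0.0121 t 70.6
  dx 0.3 dy -0.0 dz 0.5 spin 0.0
```

>>> {"method": "arm_command", "body": {"series": "1 0 0 0.5 0;0.8 0 0 0.5 0;0.5 0 0 0 0;0 0 0 0 0;0 0 0 0 0;0 0 0 0 0;0 0 0 0 0;0 0 0 0 0"}}

```text
t: 71.28
ee_pos: [0.4706, 0.3021, 0.0494]
tool_rot: [0.459, 0.889, 0.0, 0.0]
ft_force: [0.3, 0.5, -0.1]
finger_gap: 0.0849
```

>>> {"method": "arm_command", "body": {"series": "0 0 0 -20 0;0 0 0 -50 0;0 0 0 -80 0;0 0 0 -115 0;0 0 0 -150 0;0 0 0 -170 0;0 0 0 -170 0;0 0 0 -170 0"}}

```text
t: 71.95
ee_pos: [0.4711, 0.3025, 0.2205]
tool_rot: [0.459, 0.889, 0.001, 0.001]
ft_force: [-0.6, 0.2, -0.2]
finger_gap: 0.0855
```

```bash
python3 key.py; python3 edge.py; python3 -c "
from h import *
s=arm.get_image('scene');a=cv2.resize(s['color'][130:290,190:430,::-1],(800,533),interpolation=cv2.INTER_CUBIC);cv2.imwrite('pics/t.png',a)"
```

```text
[247 137  13  69 850] ((253.0, 170.99996948242188), (11.999998092651367, 67.99998474121094), 0.0)
[0.4474593 0.3357555 0.1      ] [0.49473555 0.26920742 0.1       ] 81.63143555483666 [0.47109743 0.30248146 0.1       ] 125.3902696748099
[{'extent': [211.1, 118.9, 294.4, 207.3], 'conf': 0.68}]
centre from lower end [0.47156984 0.30181646 0.1       ]
at [0.4699 0.3013 0.2181] ang 125.4 F [-0.5  0.3 -0. ] gap 0.0855 t 72.0
  dx -0.6 dy 1.7 dz 167.6 spin 0.0
at [0.4697 0.3012 0.2177] ang 125.4 F [-1.1 -0.2 -0. ] gap 0.0854 t 72.1
[ 0.01438903  0.0242043  -0.02828348]
-95 82.0; -90 81.5; -85 81.0; -80 81.0; -75 80.5; -70 81.0; 85 81.0; 90 81.0; 95 80.5;
```

View pics/t.png

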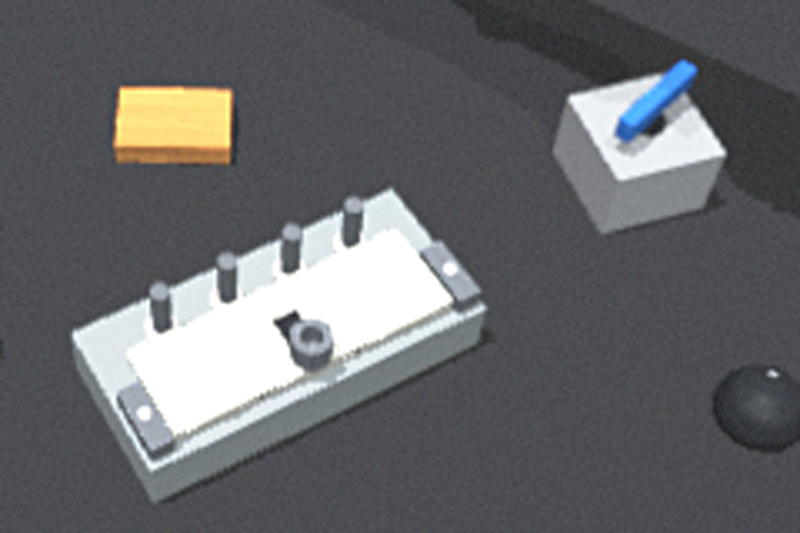

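```bash
python3 -c "
from workcell import arm
print(arm.hand_in(),arm.state()['t'])"
```

```text
the job is handed in; nothing more can be done
the job is handed in; nothing more can be done
```

The job is done and handed in at about 72 s on the robot's clock.

- **Opening:** The key went down to the socket floor and turned the screw anticlockwise. The keeper lip then measured about 15.8 mm from the bore axes (fully open is 15.5 mm). The key went back in its stand.
- **Pins:** All four pins from the rack are in the four bores. Each was pressed down until the wrist force rose, though bore 0 gave only about 3 N. The blue, green and orange look-alikes were left alone.
- **Closing:** The stand had been knocked about 12 mm, so I found it again before taking the key. With the key seated again I turned clockwise until the torque climbed to 0.25 N m with the plate no longer moving.
- **Last checks:** The final scene picture shows four upright pins at equal height with the plate over their collars. The key is upright in its stand, its centre within about 1 mm of the measured hole. The mouse and case are where they were; the sphere is outside that crop and was not checked again.

**Misses and disagreements:**
- The first grasp of the key missed. The fingertips sit about 27 mm higher than the reported TCP, and I allowed for that from then on.
- At closing, the plate's rear edge read between 79.5 and 82 mm depending on shadow, against 80.5 mm expected for fully closed.

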